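Make up a splashback border strip in the tile clamp

ROBOT

A 6-joint arm with a two-finger parallel gripper is mounted at the origin on the work surface. World frame = base frame: x ahead of the robot, y to its left, z up, the work surface at z = 0. Lengths are in m, angles in rad, forces in N, time in s.
With the tool pointing down it reaches from about 0.25 to 0.725 m from the base axis. Payload 9.7 kg.
Tool frame: the origin (TCP) lies midway between the tips of the shut fingers; the grasp point (between the pads) lies 19 mm behind it; x points along the fingers, z is the direction in which the jaws open and shut, and the axes are right-handed (so a half turn about x gives the same grasp; the last joint's range is limited). The gripper opens to 85 mm and grips with 20 to 120 N. Pads are 22 mm wide; open, the fingers measure 114 mm over their backs; the gripper's body (76 mm by 85 mm) begins 54 mm behind the grasp point. The pads swing forward as they close: fully open they stand 13 mm farther back than shut.
Start: joints at [-1.147, 0.087, 0.176, 1.66, 0, 1.571], TCP at [0.226, -0.501, 0.231] pointing down, gripper open.
Joint ranges: [-3.13, 3.13], [-0.85, 1.81], [-1.15, 1.24], [-2.2, 2.28], [-1.44, 1.52], [-3.14, 3.14]. Speed limits (rad/s): [2.22, 2.22, 2.57, 3.14, 3.14, 3.14].

INTERFACE

Orientations are given as a 3x3 rotation matrix whose columns are the frame's x, y, z axes.
In Python, from plant import ctrl gives the robot as it stands.
- The arm moves only by the tool arm_command, never from a script. Its argument "steps" is one flat list of numbers, 5 for each row, row after row: the shift along the world's x, y, z in m, then the turn about the world's z in degrees, then the opening, from 0 (shut) to 1 (fully open). A call has exactly 10 rows; each row is the pose to reach, as a shift and turn from the pose commanded when the call began; what a row does not reach only later rows make up. A row lasts 1/10 s, in which the tool goes at most 50 mm and 8.59 degrees, less where a joint would pass 70% of its speed; a pose out of reach is approached as far as the arm can. A call with a gripper value outside its range is refused whole. The fingers move at their own pace and stop on an object; "force" is the grip in N (left out, the last holds). Time passes only in rows, so rows that repeat a pose let the fingers close, or fill a call up. It gives the time, the measured TCP pose, the force and the opening at its end, in the units of the state.
- ctrl.get_obs(): the state, without advancing time (a new reading comes with each control period).
- ctrl.grab_frame(name): name is "side" or "top" or "wrist"; returns a dict with "color" (480x640x3 uint8, red, green, blue), "z_map" (480x640 float32, m along the optical axis (not along the pixel's ray), 0 where there is no reading), "fx", "fy", "cx", "cy" (pixels), "world_from_camera" (4x4, takes a point from camera to world coordinates). Camera axes: x right, y down, z forward; pixel columns grow to the right and rows downward; lengths in m; the calibration is good to about 2 mm. A picture is of the moment at which its call begins.
- ctrl.sign_off(): hands the job in, once; it reports no verdict.
The state is a dict: "clock": time; "joint_pos": joint angles; "dq": joint speeds; "joint_torque": joint torques, N m; "tool_pos": TCP position; "orientation": TCP orientation; "ft_force": force on the tool from outside, world axes, zero at the start; "torque": the same for the moment, N m; "finger_gap": finger opening in m.
Only numpy, scipy, OpenCV 4.12 (cv2) and the standard library are available. Lean on these libraries where they do the work, as an engineer would, in place of code of your own. Each camera call takes 0.05 s, during which the arm holds its last target.

TASK

Make up the splashback border strip in the clamp jig: slide the tiles that are there one at a time through the open bay into the channel between the guide rails, in the order red first (it ends against the end stop), then yellow, green, blue and cream, leaving out any colour that is missing. When all are fully inside, pump the clamp's orange lever through full strokes, right down and letting it spring right back each time (at least three), until the jaw holds the whole row tight with no gaps, and leave the lever up. Do not disturb the red-lidded jar, the cast-iron pan lid or the mallet.

Things in the scene. Friction and masses are not known exactly. Their poses are not given: they have to be found in the camera images.
- jig: aluminium and blue tile strip jig fixed to the worktop. Origin: centre of the channel's mouth, at worktop level; +x along the channel to the end stop at x = 185 mm, +y away from the robot, z up. The channel is 63 mm wide between two guide rails (8 mm thick, 17 mm high) and has no floor: tiles slide on the worktop, their 45 mm side along the channel
- channel (a point): on the channel's centre line at x = 90 mm in the jig's frame, worktop level. Over the channel each rail has a lip reaching 8 mm inward (underside 13.5 mm above the worktop, 47 mm open between the lips): tiles go in only through the mouth, not from above, and are pushed along by a fingertip between the lips
- bay (a point): middle of the open bay, x = -45 mm in the jig's frame, worktop level. The bay is clear worktop, open to both sides, between the jaw and the mouth. At the mouth the rails flare out to about 79 mm wide from x = 0 to -18 mm to guide a tile in
- stop_face (a point): centre of the end stop's face at worktop level, where the first tile must butt
- jaw_face (a point): centre of the front of the clamp's jaw (40 mm wide, from 2 to 26 mm above the worktop, so it passes between the lips), at worktop level; faces the end stop
- jaw (a joint): travel of the jaw along the jig's +x, m: 0 = fully back (face at x = -95 mm), at most 0.155; starts at 0 to 0.008. It stays where it is by friction (7 N) and does not go back by itself. A full stroke of the lever ratchets it about 24 mm forward. Once it has pressed the row tight the ratchet clicks over, the lever still goes right down, and more strokes do no harm
- lever (a joint): angle of the pump lever, rad: 0 = up at rest (handle rising 48 degrees above level, away from the bay), 0.70 = fully down at its stop (8 degrees above level). A full stroke goes beyond 0.60 and back below 0.08. A spring returns it; pressing it down at lever_grip takes about 5 to 15 N, and 25 N when the ratchet clicks over
- lever_grip (a point): where to press: on the axis of the orange handle (22 mm thick), 140 mm from the lever's pin. The handle reaches to 190 mm from the pin, pointing to the jig's -x, and swings in the jig's xz plane
- lever_pin (a point): the lever's pin, x = -150 mm in the jig's frame, 62 mm above the worktop. The clamp body round it (two blue cheeks, 48 mm across, 74 mm high, on a foot 92 mm wide and 6 mm high) stands from x = -120 to -186 mm; a toothed rod sticks out behind it, to x = -335 mm at first, below the lever
- tile_red: red glazed border tile, 45 x 60 x 10 mm, 60 to 100 g; may be missing (None from the start). Origin at the centre of its underside, x along the 45 mm, y along the 60 mm side, z up. Lies loose and flat on the worktop in front of the jig at the start, at any of five places and turned up to 40 degrees.
- tile_yellow: yellow glazed border tile, 45 x 60 x 10 mm, 60 to 100 g; may be missing (None from the start). Origin at the centre of its underside, x along the 45 mm, y along the 60 mm side, z up. Lies loose and flat on the worktop in front of the jig at the start, at any of five places and turned up to 40 degrees.
- tile_green: green glazed border tile, 45 x 60 x 10 mm, 60 to 100 g; may be missing (None from the start). Origin at the centre of its underside, x along the 45 mm, y along the 60 mm side, z up. Lies loose and flat on the worktop in front of the jig at the start, at any of five places and turned up to 40 degrees.
- tile_blue: blue glazed border tile, 45 x 60 x 10 mm, 60 to 100 g; may be missing (None from the start). Origin at the centre of its underside, x along the 45 mm, y along the 60 mm side, z up. Lies loose and flat on the worktop in front of the jig at the start, at any of five places and turned up to 40 degrees.
- tile_cream: cream glazed border tile, 45 x 60 x 10 mm, 60 to 100 g; may be missing (None from the start). Origin at the centre of its underside, x along the 45 mm, y along the 60 mm side, z up. Lies loose and flat on the worktop in front of the jig at the start, at any of five places and turned up to 40 degrees.
- jar: glass jar with red lid, 84 mm across and 125 mm high, bystander, origin at the centre of its underside
- pan_lid: black cast-iron pan lid, 170 mm across, 44 mm high with its knob, bystander, origin at the centre of its underside
- mallet: rubber mallet lying flat, bystander, about 260 mm long, origin under its middle
Mind the look-alikes: they are no part of the job. There is more than one size of the tile_green; the one meant has the size given above.

How it is judged:
By the outcome, as a careful person would: the job done as asked, in the order asked, and still so for the second after the job is handed in, with the robot touching nothing.
Of tile_red, tile_yellow, tile_green, tile_blue, tile_cream only 3 to 4 are there at a start; the rules pass over those that are not, and their reading is None.
At some moment in a run one of tile_red, tile_yellow, tile_green, tile_blue, tile_cream may be knocked a few centimetres aside while the robot is not near it.
Once in a run the grip may slacken for a moment while it holds something.
It also fails if it takes over 200 s, if anything falls off the work surface, if the arm or the gripper's body presses on something with over 40 N, if the wrist force passes 120 N, or if a joint passes its speed limit or range.

## Working session

There is one attempt and no reset: what is moved stays moved. The work goes in short steps, Python scripts to look and compute and a tool call to move; the robot and the scene stay as the last step left them, time stands still between calls to the robot, and variables do not carry over. Pictures are saved under pics/ and viewed, and the job is handed in when it is done.

Besides the shell and the picture viewer there is one more tool, called after "Call:" as a command line: name --argument value ..., lists and objects as JSON in quotes. arm_command: Moves the arm, as the interface text tells. Its arguments: {"type":"object","properties":{"steps":{"type":"array"},"force":{"type":"number"}},"required":["steps"]}

```bash
ls; mkdir -p pics
cat > h.py <<'E'
import numpy as np, cv2
from plant import ctrl
def grab(n,tag):
    f=ctrl.grab_frame(n); cv2.imwrite(f"pics/{tag}.png",f["color"][:,:,::-1]); np.savez(f"pics/{tag}.npz",**f); return f
def cloud(f):
    z=f["z_map"]; v,u=np.mgrid[:480,:640]
    P=np.stack([(u-f["cx"])/f["fx"]*z,(v-f["cy"])/f["fy"]*z,z,np.ones_like(z)],-1)
    return (P@f["world_from_camera"].T)[...,:3]
E
python3 - <<'E'
from h import *
o=ctrl.get_obs(); print(o)
for n in ["top","side"]:
    f=grab(n,n+"0"); print(n,f["fx"],f["world_from_camera"].round(3).tolist())
E
```

```text
pics
{'clock': 0.0, 'joint_pos': array([-1.14702089e+00,  8.74954575e-02,  1.75095173e-01,  1.65978340e+00,
       -9.90760772e-07,  1.57079336e+00]), 'dq': array([-0.00079261,  0.00077302, -0.00043876,  0.00072903,  0.00023953,
        0.00131059]), 'joint_torque': array([-2.11902698e-03, -5.20403802e+01,  4.64783335e+01,  1.71185372e-02,
       -1.11499257e-04, -6.74943621e-06]), 'tool_pos': array([ 0.2260665 , -0.50113615,  0.23054362]), 'orientation': array([[-5.71392176e-04,  9.11541744e-01,  4.11207152e-01],
       [ 1.26423062e-03,  4.11207549e-01, -9.11540868e-01],
       [-9.99999038e-01, -9.86648531e-07, -1.38735976e-03]]), 'ft_force': array([-0.11414787, -0.64498791, -0.59971339]), 'torque': array([0.0038182 , 0.07700687, 0.03354443]), 'finger_gap': 0.08521901345180231}
top 464.7483336472395 [[0.037, -0.979, 0.202, 0.302], [-0.999, -0.036, 0.004, -0.076], [0.003, -0.202, -0.979, 1.155], [0.0, 0.0, 0.0, 1.0]]
side 499.72777871909756 [[0.998, -0.044, 0.044, 0.492], [-0.062, -0.71, 0.701, -0.738], [0.0, -0.703, -0.712, 0.818], [0.0, 0.0, 0.0, 1.0]]
```

View pics/top0.png

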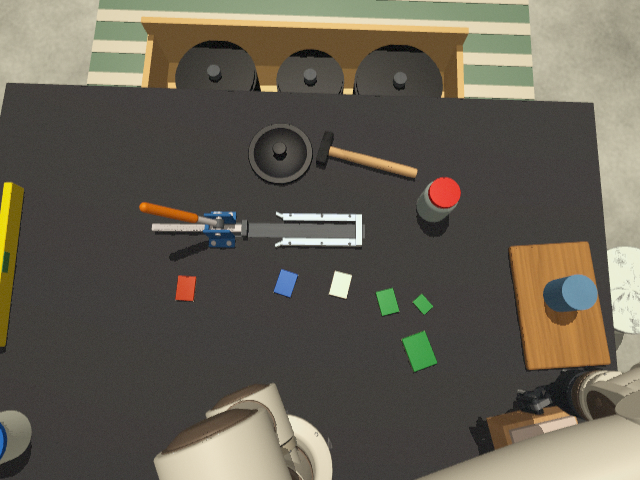

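View pics/side0.png

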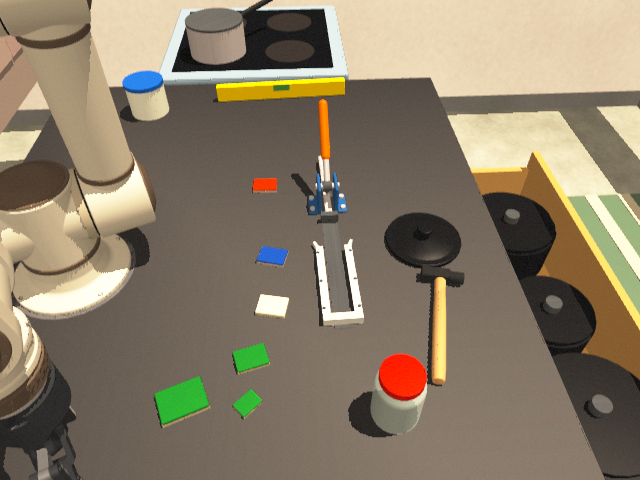

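Top view: red (186,289), blue (286,284) and cream (341,285) are present, yellow is missing. There are three greens, at (388,302), (423,304) and (419,351). I'll measure their sizes.

```bash
cat >> h.py <<'E'
HS={"red":((0,6),(174,180)),"yellow":((22,35),),"green":((45,75),),"blue":((105,125),),"cream":None}
def masks(img):
    h=cv2.cvtColor(img,cv2.COLOR_RGB2HSV); H,S,V=[h[...,i].astype(int) for i in range(3)]
    out={}
    for k,r in HS.items():
        if r is None: m=(S<70)&(V>170)
        else:
            m=np.zeros(H.shape,bool)
            for a,b in r: m|=(H>=a)&(H<=b)
            m&=(S>120)&(V>60)
        out[k]=m
    return out
def tiles(f,zr=(0.005,0.016)):
    P=cloud(f); res=[]
    for k,m in masks(f["color"]).items():
        m=m&(P[...,2]>zr[0])&(P[...,2]<zr[1])
        n,l,s,c=cv2.connectedComponentsWithStats(m.astype(np.uint8))
        for i in range(1,n):
            if s[i,4]<60: continue
            q=P[l==i]; r=cv2.minAreaRect((q[:,:2]*1000).astype(np.float32))
            (cx,cy),(w,h),a=r
            # angle of the long side, world deg
            if w>h: ang=a
            else: ang=a+90
            ang=(ang+90)%180-90
            res.append((k,round(cx,1),round(cy,1),round(max(w,h),1),round(min(w,h),1),round(ang,1),round(float(np.median(q[:,2])*1000),1),c[i].round().tolist()))
    return res
E
python3 - <<'E'
from h import *
for n in ["top","side"]:
    f=dict(np.load(f"pics/{n}0.npz"))
    for r in tiles(f):
        print(n,r)
    P=cloud(f); print(np.median(P[250:330,100:350,2]))
# jig in top
f=dict(np.load("pics/top0.npz")); im=f["color"]
cv2.imwrite("pics/jig0.png",cv2.resize(im[180:320,130:450,::-1],None,fx=2.5,fy=2.5,interpolation=cv2.INTER_CUBIC))
cv2.imwrite("pics/gr0.png",cv2.resize(im[270:390,350:470,::-1],None,fx=4,fy=4,interpolation=cv2.INTER_CUBIC))
E
```

```text
top ('red', 405.3, 255.4, 59.7, 45.0, -0.9, 8.7, [185.0, 289.0])
top ('yellow', 450.0, 688.8, 399.2, 8.9, 2.9, 10.6, [12.0, 268.0])
top ('green', 391.0, -242.1, 59.0, 44.5, 15.9, 9.1, [387.0, 302.0])
top ('green', 388.1, -329.4, 39.2, 30.5, 45.9, 6.7, [423.0, 304.0])
top ('green', 275.7, -319.3, 81.2, 61.4, 21.5, 12.3, [419.0, 351.0])
top ('blue', 427.0, 9.6, 59.4, 44.9, -16.3, 9.0, [285.0, 283.0])
top ('cream', 595.7, 6.3, 72.5, 16.6, 87.6, 14.1, [291.0, 216.0])
top ('cream', 597.3, -115.6, 66.0, 14.4, -88.1, 14.5, [338.0, 218.0])
top ('cream', 531.6, -3.3, 88.5, 19.1, -83.9, 14.2, [292.0, 242.0])
top ('cream', 533.6, -111.0, 102.5, 16.4, -87.5, 14.4, [334.0, 242.0])
top ('cream', 428.5, -125.6, 59.2, 43.8, -12.5, 9.0, [340.0, 284.0])
top ('cream', 57.1, -73.1, 166.6, 54.1, 29.7, 10.9, [314.0, 446.0])
-0.0011397173846859898
side ('yellow', 452.0, 689.4, 397.9, 16.9, 2.9, 10.8, [281.0, 95.0])
side ('green', 390.4, -244.2, 59.5, 46.7, 16.4, 10.5, [250.0, 357.0])
side ('green', 275.3, -321.0, 81.3, 63.2, 21.7, 14.0, [181.0, 400.0])
side ('green', 387.9, -331.7, 41.9, 33.0, 41.1, 7.7, [247.0, 402.0])
side ('blue', 428.1, 7.5, 58.8, 47.6, -16.3, 10.5, [272.0, 255.0])
side ('cream', 61.6, 604.1, 107.1, 54.2, 16.3, 11.0, [152.0, 114.0])
side ('cream', 33.1, -80.3, 209.4, 69.2, 21.6, 12.2, [76.0, 296.0])
side ('cream', 429.1, -127.8, 58.9, 46.1, -13.3, 10.4, [272.0, 305.0])
side ('cream', 568.1, -177.0, 76.2, 4.9, 1.2, 10.8, [344.0, 321.0])
0.0011036785085230538
```

View pics/jig0.png

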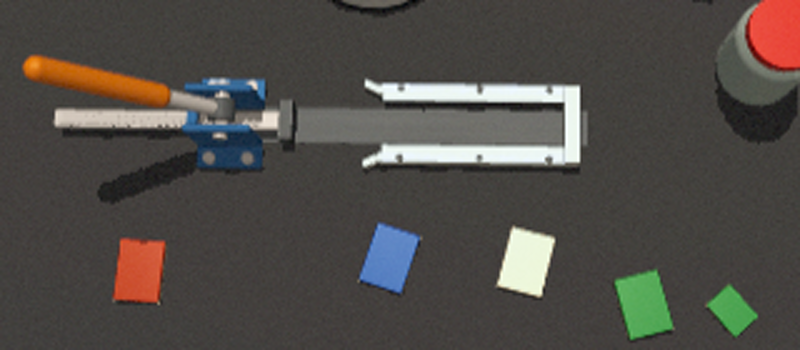

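View pics/gr0.png

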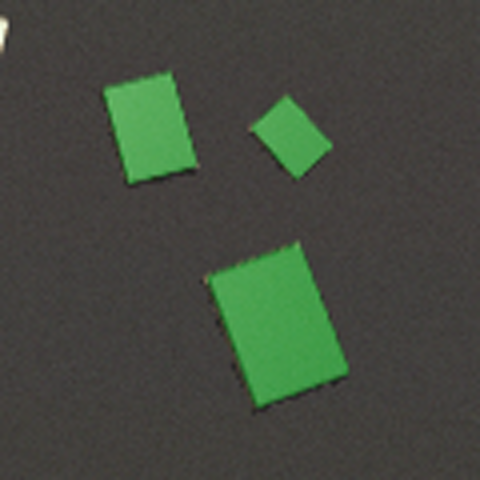

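Green tiles: (388,302) is 59x44.5 mm, (423,304) is 39x30 and (419,351) is 81x61. The first has the given size, and the crop confirms it. Next I fit the jig frame.

Run:
```python
from h import *
for n,win in [("top",(200,260,270,380)),("side",(230,335,300,380))]:
    f=dict(np.load(f"pics/{n}0.npz"));P=cloud(f); im=f["color"].astype(int)
    m=(im.min(2)>150)&(P[...,2]>.010)&(P[...,2]<.024)
    w=np.zeros_like(m); w[win[0]:win[1],win[2]:win[3]]=1; m&=w
    q=P[m]*1000; print(n,len(q),np.median(q[:,2]))
    mid=q[(q[:,1]<0)&(q[:,1]>-140)]
    for s in (0,1):
        r=mid[(mid[:,0]>565)==s]; 
        # edges per y bins
        lo=[];hi=[];ys=[]
        for y in range(-135,0,9):
            b=r[(r[:,1]>=y)&(r[:,1]<y+9)]
            if len(b)>5: lo.append(b[:,0].min());hi.append(b[:,0].max());ys.append(y+4.5)
        print(s,"lo",np.polyfit(ys,lo,1),"hi",np.polyfit(ys,hi,1))
    st=q[(abs(q[:,0]-565)<18)]; st=st[st[:,1]<-150]
    print("stop y",np.percentile(st[:,1],[0,2,50,98,100]), "overall y",q[:,1].min(),q[:,1].max(), 'z',np.median(st[:,2]))
    # jaw/clamp dims: grey jaw
    # lever
    h=masks(f["color"])
    hs=cv2.cvtColor(f["color"],cv2.COLOR_RGB2HSV)
    o=(hs[...,0]>7)&(hs[...,0]<17)&(hs[...,1]>200)&(P[...,2]>.06)&(P[...,1]>0)
    o=P[o]*1000; print("lever",len(o),o.min(0),o.max(0),o.mean(0))
```

```text
top 1094 16.18299916440402
0 lo [-4.06745663e-02  5.23427193e+02] hi [-2.8315916e-02  5.3813951e+02]
1 lo [-2.06994223e-02  5.86910866e+02] hi [-1.52292903e-02  6.02821425e+02]
stop y [-174.53981892 -174.24629057 -167.04821037 -161.25856596 -161.11111331] overall y -174.95415291349317 42.239808459610174 z 18.68212427181148
lever 518 [545.15029302 211.91609082 113.70130764] [566.63217495 311.4900148  216.41344522] [554.84873723 261.17870112 169.29126021]
side 1383 18.004589073217225
0 lo [-2.18648448e-02  5.24310962e+02] hi [-2.88441706e-02  5.38652997e+02]
1 lo [-2.39994456e-02  5.87133238e+02] hi [-2.40034500e-02  6.02464166e+02]
stop y [-179.09856676 -178.10774341 -170.9898277  -161.43777008 -159.78177707] overall y -180.11708237697232 42.328119473680204 z 20.670239263320454
lever 413 [545.79468555 208.07248576 110.57797021] [568.18995961 305.05970517 215.58216128] [556.34973458 253.36633833 163.05293554]
```

Jig fit: mouth at about (562, 24.5) mm, jig +x = (0.024, -1), and the stop face at y≈-160.5 agrees with 185 mm. Yellow is missing, so the order is red, green, blue, cream. First I move to red.

Call:
arm_command --steps '[0.018, 0.05, 0, 6.5, 1, 0.036, 0.1, 0, 13, 1, 0.054, 0.15, 0, 19.5, 1, 0.07, 0.2, 0, 26, 1, 0.085, 0.25, 0, 32.5, 1, 0.1, 0.295, 0, 39, 1, 0.11, 0.34, 0, 45, 1, 0.12, 0.385, 0, 52, 1, 0.13, 0.43, 0, 58, 1, 0.14, 0.475, 0, 64.8, 1]' --force 40

```text
clock: 1.1
tool_pos: [0.366, -0.0242, 0.2313]
orientation: [[0.0, 0.011, 1.0], [-0.0, 1.0, -0.011], [-1.0, -0.0, 0.0]]
ft_force: [0.6, -0.1, 0.4]
finger_gap: 0.0849
```

Call:
arm_command --steps '[0.008, 0.045, -0.01, 0, 1, 0.015, 0.09, -0.02, 0, 1, 0.023, 0.135, -0.04, 0, 1, 0.03, 0.18, -0.06, 0, 1, 0.035, 0.225, -0.08, 0, 1, 0.04, 0.27, -0.1, 0, 1, 0.0395, 0.2805, -0.12, 0, 1, 0.0395, 0.2805, -0.13, 0, 1, 0.0395, 0.2805, -0.14, 0, 1, 0.0395, 0.2805, -0.14, 0, 1]'

```text
clock: 2.1
tool_pos: [0.4053, 0.253, 0.0904]
orientation: [[-0.001, 0.017, 1.0], [-0.001, 1.0, -0.017], [-1.0, -0.001, -0.001]]
ft_force: [-0.1, 0.2, -0.8]
finger_gap: 0.0851
```

Run:
```python
from h import *
grab("wrist","w1")
for n in("top","side"):
    for r in tiles(grab(n,n+"1")):
        if r[0]!="cream" or 40<r[3]<70: print(n,r)
```

```text
top ('red', 405.3, 255.3, 59.8, 44.5, -1.3, 8.6, [185.0, 288.0])
top ('yellow', 448.9, 689.0, 397.2, 8.4, 2.8, 10.6, [12.0, 267.0])
top ('green', 390.8, -242.0, 58.8, 44.4, 16.2, 8.7, [387.0, 302.0])
top ('green', 388.7, -328.9, 40.8, 30.5, 44.5, 6.6, [422.0, 304.0])
top ('green', 275.9, -319.1, 81.1, 61.1, 21.3, 12.2, [419.0, 351.0])
top ('blue', 426.9, 9.5, 59.3, 44.4, -16.0, 9.1, [285.0, 283.0])
top ('cream', 596.9, -39.6, 60.6, 14.2, -88.8, 14.3, [307.0, 216.0])
top ('cream', 428.5, -125.6, 59.1, 43.8, -12.5, 8.9, [340.0, 284.0])
side ('red', 403.8, 246.9, 52.6, 33.8, 1.8, 10.3, [263.0, 185.0])
side ('yellow', 537.7, 692.6, 226.2, 16.7, 3.8, 10.6, [308.0, 93.0])
side ('yellow', 282.1, 681.2, 62.3, 15.0, 2.4, 10.4, [227.0, 98.0])
side ('green', 390.6, -243.9, 59.6, 46.6, 15.5, 10.5, [250.0, 357.0])
side ('green', 275.2, -320.9, 81.4, 62.8, 21.6, 14.0, [181.0, 400.0])
side ('green', 388.0, -331.9, 41.6, 33.0, 43.1, 7.7, [247.0, 402.0])
side ('blue', 427.6, 7.3, 59.2, 46.2, -14.7, 10.6, [272.0, 255.0])
side ('cream', 428.5, -128.4, 59.6, 46.2, -14.0, 10.7, [272.0, 305.0])
```

View pics/w1.png

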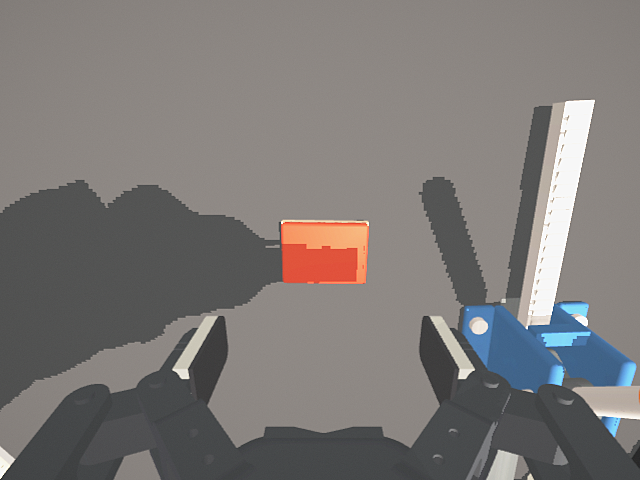

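The wrist view shows the red tile at (325,250), midway between the pads and aligned with them. I descend and grip.

Call:
arm_command --steps '[0, 0.001, -0.03, 0, 1, 0, 0.001, -0.06, 0, 1, 0, 0.001, -0.08, 0, 1, 0, 0.001, -0.0915, 0, 1, 0, 0.001, -0.0915, 0, 1, 0, 0.001, -0.0915, 0, 0.6, 0, 0.001, -0.0915, 0, 0.6, 0, 0.001, -0.0915, 0, 0.55, 0, 0.001, -0.0915, 0, 0.55, 0, 0.001, -0.0915, 0, 0.55]' --force 60

```text
clock: 3.25
tool_pos: [0.4067, 0.2557, 0.002]
orientation: [[0.003, 0.016, 1.0], [0.001, 1.0, -0.016], [-1.0, 0.001, 0.002]]
ft_force: [-2.7, -1.8, 8.8]
finger_gap: 0.0575
```

Call:
arm_command --steps '[0, 0, 0.01, 0, 0.55, 0, 0, 0.036, 0, 0.55, 0.0, -0.045, 0.036, 1, 0.55, 0.0, -0.09, 0.036, 2, 0.55, 0.0, -0.135, 0.036, 2.4, 0.55, 0.01, -0.18, 0.036, 2.4, 0.55, 0.05, -0.198, 0.036, 2.4, 0.55, 0.095, -0.198, 0.036, 2.4, 0.55, 0.135, -0.198, 0.036, 2.4, 0.55, 0.156, -0.198, 0.036, 2.4, 0.55]'

```text
clock: 4.25
tool_pos: [0.5648, 0.0567, 0.0367]
orientation: [[0.002, -0.025, 1.0], [0.0, 1.0, 0.025], [-1.0, 0.0, 0.002]]
ft_force: [-0.7, -0.1, -0.7]
finger_gap: 0.0569
```

Run:
```python
from h import *
o=ctrl.get_obs();print(o["tool_pos"],o["finger_gap"],o["clock"]);grab("side","s2");grab("wrist","w2")
a=cv2.imread("pics/s2.png");b=cv2.imread("pics/w2.png")
cv2.imwrite("pics/m2.png",np.hstack([cv2.resize(a[150:390,200:460],(400,369)),cv2.resize(b,(400,369))]))
```

```text
[0.56476029 0.05671019 0.03668915] 0.05689745205333051 4.25
```

View pics/m2.png

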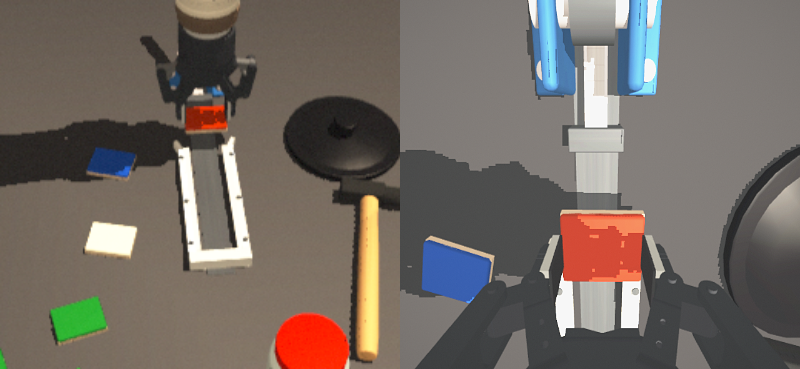

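The tile is held above the bay, about 3 mm off-centre. I correct that, lower and release.

Call:
arm_command --steps '[-0.003, 0, -0.012, 0, 0.55, -0.003, 0, -0.024, 0, 0.55, -0.003, 0, -0.031, 0, 0.55, -0.003, 0, -0.034, 0, 0.55, -0.003, 0, -0.034, 0, 0.55, -0.003, 0, -0.034, 0, 0.8, -0.003, 0, -0.034, 0, 1, -0.003, 0, -0.034, 0, 1, -0.003, 0, 0.01, 0, 1, -0.003, 0, 0.05, 0, 1]'

```text
clock: 5.35
tool_pos: [0.5578, 0.0571, 0.086]
orientation: [[-0.002, -0.026, 1.0], [-0.0, 1.0, 0.026], [-1.0, -0.0, -0.002]]
ft_force: [0.9, 0.8, 0.4]
finger_gap: 0.0856
```

```bash
cat >> h.py <<'E'
O=np.array([562.4,24.5]); EX=np.array([.024,-1.]); EX/=np.linalg.norm(EX); EY=np.array([-EX[1],EX[0]])
def jig(p): d=np.asarray(p)[...,:2]-O; return np.stack([d@EX,d@EY],-1)
def wtiles(f):
    for r in tiles(f,(0.003,0.018)):
        if r[3]<70 and r[4]>20: print(r, "jig",jig(np.array(r[1:3])).round(1))
E
python3 - <<'E'
from h import *
o=ctrl.get_obs();print(o["tool_pos"],o["dq"].round(3));wtiles(grab("wrist","w3")); wtiles(grab("side","s3"))
E
```

```text
[0.55779382 0.05707567 0.08598947] [-0.001 -0.161  0.646  0.761 -0.001  0.001]
('red', 557.8, 56.8, 58.1, 45.0, 1.1, 10.9, [318.0, 262.0]) jig [-32.4  -3.8]
('blue', 428.6, 9.2, 60.3, 45.9, -15.8, 10.7, [144.0, 313.0]) jig [  12.1 -134.1]
('cream', 408.2, -132.3, 23.5, 20.5, 79.5, 10.5, [144.0, 461.0]) jig [ 153.1 -157.9]
('red', 553.6, 50.3, 54.9, 37.5, -4.1, 10.5, [328.0, 238.0]) jig [-26.   -8.2]
('green', 390.7, -244.5, 59.5, 47.7, 15.6, 10.6, [250.0, 357.0]) jig [ 264.8 -178.1]
('green', 388.2, -331.7, 42.2, 31.8, 42.5, 7.7, [247.0, 403.0]) jig [ 351.9 -182.7]
('blue', 428.0, 7.9, 59.5, 48.7, -16.8, 10.5, [272.0, 255.0]) jig [  13.4 -134.8]
('cream', 429.0, -127.3, 58.7, 46.5, -13.2, 10.6, [272.0, 305.0]) jig [ 148.6 -137. ]
```

View pics/w3.png

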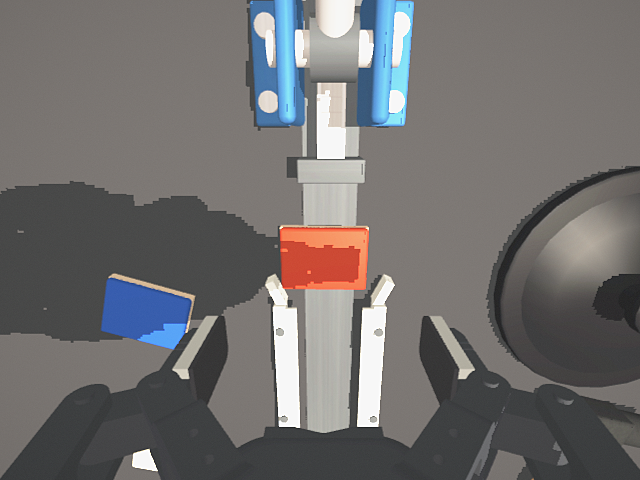

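Red lies square in the bay, about 4 mm to the robot's side, which the flare will take up. I back off behind it and shut the fingers.

Call:
arm_command --steps '[0, 0.0, 0, 0, 0.7, 0, 0.02, 0, 0, 0.3, 0, 0.04, 0, 0, 0, 0, 0.04, 0, 0, 0, 0, 0.04, 0, 0, 0, 0, 0.04, 0, 0, 0, 0, 0.04, 0, 0, 0, 0, 0.04, -0.02, 0, 0, 0, 0.04, -0.04, 0, 0, 0, 0.04, -0.04, 0, 0]'

```text
clock: 6.45
tool_pos: [0.5571, 0.0964, 0.0432]
orientation: [[-0.004, -0.025, 1.0], [-0.001, 1.0, 0.025], [-1.0, -0.001, -0.004]]
ft_force: [-0.5, -0.5, -0.1]
finger_gap: 0.0003
```

Run:
```python
from h import *
o=ctrl.get_obs();p=o["tool_pos"]*1000;print(p,jig(p),o["dq"].round(3),o["finger_gap"]);wtiles(grab("wrist","w4")); wtiles(grab("side","s4"));print(ctrl.get_obs()["tool_pos"])
```

```text
[557.12063966  96.36349439  43.15275689] [-71.96947481  -3.55361318] [-0.    -0.021  0.05   0.044  0.001  0.001] 0.00031064276722565077
('blue', 428.6, 9.5, 60.1, 46.3, -15.5, 10.6, [116.0, 394.0]) jig [  11.8 -134.1]
('green', 390.3, -244.3, 59.5, 46.2, 16.6, 10.7, [250.0, 357.0]) jig [ 264.6 -178.5]
('green', 388.2, -331.8, 42.5, 31.5, 43.2, 7.6, [247.0, 403.0]) jig [ 352.  -182.7]
('blue', 427.6, 8.0, 61.7, 46.4, -19.4, 10.6, [272.0, 255.0]) jig [  13.3 -135.2]
('cream', 48.6, 93.8, 49.7, 24.8, -18.1, 11.6, [106.0, 233.0]) jig [ -81.6 -512. ]
('cream', 429.0, -127.4, 58.8, 47.4, -11.3, 10.6, [272.0, 305.0]) jig [ 148.7 -137. ]
[0.55855525 0.09676166 0.04601127]
```

View pics/w4.png

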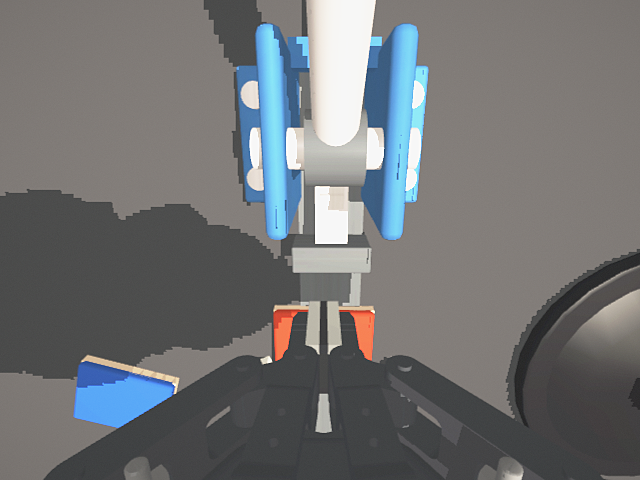

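Call:
arm_command --steps '[0.002, -0.002, -0.015, 0, 0, 0.002, -0.002, -0.03, 0, 0, 0.002, -0.002, -0.038, 0, 0, 0.002, -0.002, -0.042, 0, 0, 0.002, -0.002, -0.042, 0, 0, 0.002, -0.007, -0.042, 0, 0, 0.002, -0.015, -0.042, 0, 0, 0.0025, -0.025, -0.042, 0, 0, 0.003, -0.035, -0.042, 0, 0, 0.003, -0.045, -0.042, 0, 0]'

```text
clock: 7.55
tool_pos: [0.5756, 0.0628, 0.0124]
orientation: [[0.031, -0.033, 0.999], [0.025, 0.999, 0.033], [-0.999, 0.024, 0.031]]
ft_force: [40.7, 91.0, 9.0]
finger_gap: 0.0
```

Run:
```python
from h import *
o=ctrl.get_obs();p=o["tool_pos"]*1000;print(p,jig(p),o["ft_force"]);wtiles(grab("side","s5"))
a=cv2.imread("pics/s5.png");cv2.imwrite("pics/s5c.png",cv2.resize(a[150:350,230:430],(600,600)))
```

```text
[575.57211175  62.80185547  12.37491547] [-37.97478963  14.08729973] [40.70362538 90.97345147  8.98864547]
('red', 548.1, 44.3, 43.1, 31.7, 40.1, 14.7, [326.0, 240.0]) jig [-20.1 -13.8]
('green', 390.1, -244.1, 59.6, 46.6, 17.1, 10.7, [250.0, 357.0]) jig [ 264.4 -178.7]
('green', 388.0, -331.7, 42.0, 31.6, 41.4, 7.6, [247.0, 403.0]) jig [ 351.9 -182.9]
('blue', 427.4, 6.6, 60.4, 47.2, -17.0, 10.3, [272.0, 255.0]) jig [  14.7 -135.4]
('cream', 428.7, -128.0, 58.5, 45.1, -12.3, 10.4, [272.0, 305.0]) jig [ 149.2 -137.3]
```

View pics/s5c.png

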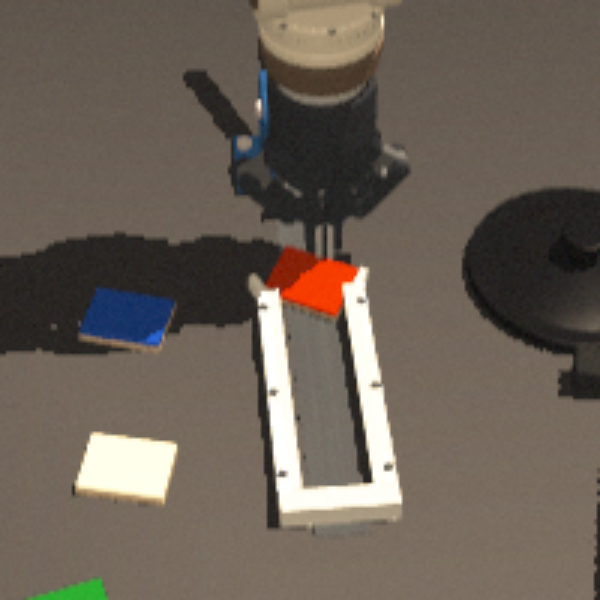

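The tile yawed and wedged at the mouth with about 100 N on the wrist. I back off at once.

Call:
arm_command --steps '[0, 0.01, 0, 0, 0, 0, 0.02, 0, 0, 0, 0, 0.03, 0, 0, 0, -0.001, 0.04, 0, 0, 0, -0.001, 0.045, 0, 0, 0, -0.001, 0.045, 0.02, 0, 0, -0.001, 0.045, 0.045, 0, 0, -0.001, 0.045, 0.06, 0, 0, -0.001, 0.045, 0.06, 0, 0, -0.001, 0.045, 0.06, 0, 0]'

```text
clock: 8.6
tool_pos: [0.5606, 0.097, 0.0632]
orientation: [[-0.0, -0.026, 1.0], [-0.0, 1.0, 0.026], [-1.0, -0.0, -0.0]]
ft_force: [0.1, -0.6, 0.4]
finger_gap: -0.0001
```

Run:
```python
from h import *
o=ctrl.get_obs();p=o["tool_pos"]*1000;print(p,jig(p),o["ft_force"]);wtiles(grab("side","s6"))
a=cv2.imread("pics/s6.png");cv2.imwrite("pics/s6c.png",cv2.resize(a[150:350,230:430],(600,600)))
```

```text
[560.57143772  96.98376964  63.18268528] [-72.50677619  -0.0889262 ] [ 0.0522247  -0.58031268  0.40162149]
('green', 390.1, -243.9, 59.6, 46.9, 16.8, 10.6, [250.0, 357.0]) jig [ 264.2 -178.7]
('green', 388.0, -331.6, 41.5, 31.6, 43.0, 7.5, [247.0, 403.0]) jig [ 351.8 -182.9]
('blue', 525.7, 171.3, 62.8, 25.4, -79.4, 6.4, [314.0, 205.0]) jig [-147.6  -33.2]
('blue', 428.1, 8.2, 60.3, 48.2, -16.2, 10.5, [272.0, 255.0]) jig [  13.1 -134.7]
('cream', 47.4, 95.1, 51.2, 24.8, -33.9, 12.0, [106.0, 233.0]) jig [ -82.9 -513.2]
('cream', 429.0, -127.0, 58.8, 48.2, -12.0, 10.6, [272.0, 305.0]) jig [ 148.3 -137. ]
```

View pics/s6c.png

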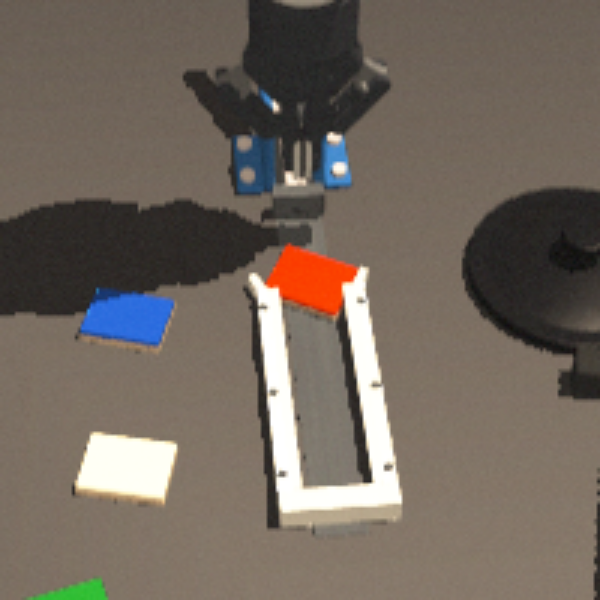

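Run:
```python
from h import *
f=grab("wrist","w6");P=cloud(f)*1000
f2=dict(np.load("pics/s6.npz"))
for nm,g in (("w",f),("s",f2)):
    Q=cloud(g)*1000; m=masks(g["color"])["red"]&(abs(Q[...,0]-560)<60)&(abs(Q[...,1]-40)<60)
    q=Q[m]; A=np.c_[jig(q),np.ones(len(q))]; c=np.linalg.lstsq(A,q[:,2],rcond=None)[0]; print(nm,len(q),c,q[:,2].min(),q[:,2].max(),jig(q).min(0),jig(q).max(0));
```

```text
w 156 [-0.11815294  0.08145719 11.76185623] 6.385083692896893 19.116658805743704 [-25.05276527 -33.25129149] [-6.36700321 37.26555924]
s 54 [-0.22060865  0.10029684 10.76384141] 3.6089535206427215 21.474049451411847 [-42.75262541 -31.97856135] [22.95586992 35.28643594]
```

View pics/w6.png

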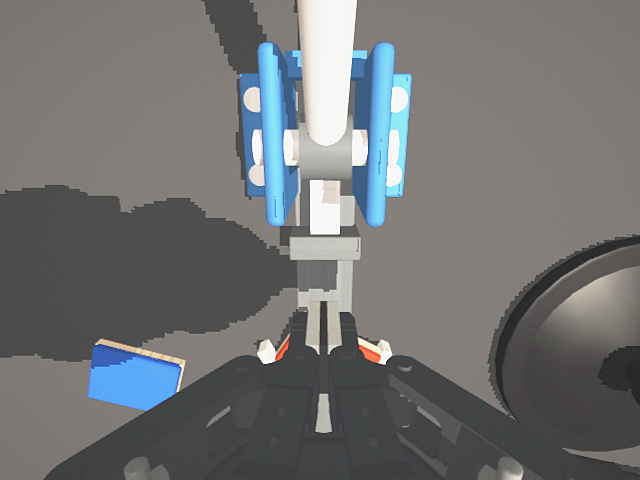

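Call:
arm_command --steps '[0, 0, 0.04, 0, 0.5, -0.03, 0, 0.06, 0, 1, -0.08, -0.02, 0.06, 0, 1, -0.12, -0.03, 0.06, 0, 1, -0.15, -0.03, 0.06, 0, 1, -0.15, -0.03, 0.06, 0, 1, -0.15, -0.03, 0.06, 0, 1, -0.15, -0.03, 0.06, 0, 1, -0.15, -0.03, 0.06, 0, 1, -0.15, -0.03, 0.06, 0, 1]'

```text
clock: 9.7
tool_pos: [0.4111, 0.0672, 0.1233]
orientation: [[-0.001, -0.026, 1.0], [-0.0, 1.0, 0.026], [-1.0, -0.0, -0.001]]
ft_force: [0.1, -0.7, 0.5]
finger_gap: 0.0854
```

```bash
sed -i 's/"red":((0,6)/"red":((0,9)/' h.py
python3 - <<'E'
from h import *
ims=[]
for n in("top","side","wrist"):
    g=grab(n,n+"7")
    Q=cloud(g)*1000; m=masks(g["color"])["red"]&(abs(Q[...,0]-560)<70)&(abs(Q[...,1]-40)<60)&(Q[...,2]<40)
    q=Q[m]; A=np.c_[jig(q),np.ones(len(q))]; c=np.linalg.lstsq(A,q[:,2],rcond=None)[0]; print(n,len(q),c,q[:,2].min(),q[:,2].max(),jig(q).min(0),jig(q).max(0),cv2.minAreaRect(jig(q).astype(np.float32))); 
a=cv2.imread("pics/top7.png")[170:290,220:380];b=cv2.imread("pics/side7.png")[170:330,280:440];c=cv2.imread("pics/wrist7.png")
cv2.imwrite("pics/m7.png",np.hstack([cv2.resize(a,(400,400)),cv2.resize(b,(400,400))]))
E
```

```text
top 416 [-0.12423667  0.03518466 10.63407594] -5.913335995991531 20.183305307807096 [-42.4666335  -31.21068454] [21.73389535 37.44294862] ((-11.759449005126953, 3.2231597900390625), (63.06806564331055, 49.01573181152344), 63.260494232177734)
side 447 [-0.16300956  0.07068393 12.51040407] 2.8876725147045645 20.493660556696213 [-42.32618085 -32.09701253] [24.72275328 38.10636579] ((-8.532392501831055, 2.0663528442382812), (60.677276611328125, 47.86403274536133), 59.04740524291992)
wrist 3563 [-0.15289845  0.09033128 13.07451405] 0.42736785005031974 20.377834275108945 [-43.16688209 -32.94532742] [28.22701755 36.87652628] ((-7.047521114349365, 5.666473388671875), (69.977294921875, 46.57695388793945), 60.29928207397461)
```

View pics/m7.png

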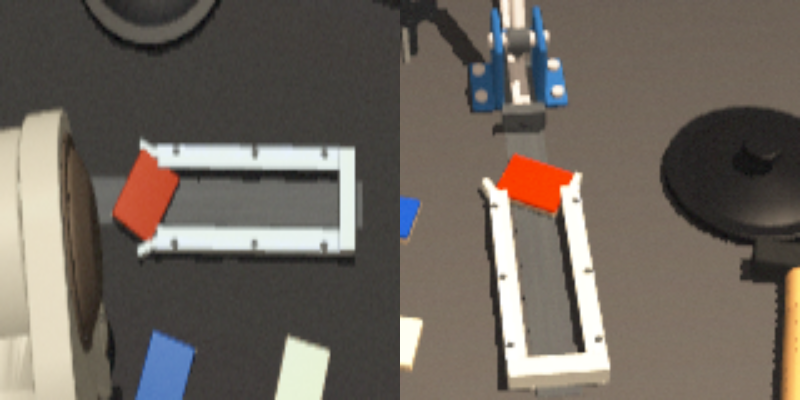

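View pics/wrist7.png

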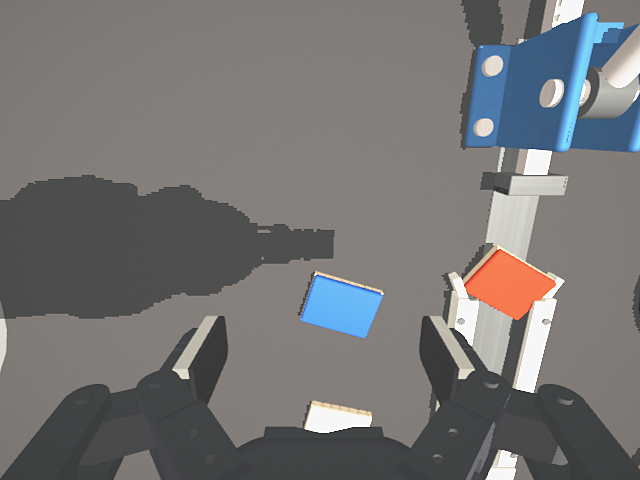

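Red is yawed 30° and tilted, wedged in the flare. I'll put the shut fingertip inside the channel ahead of it and push it back out.

Call:
arm_command --steps '[0.03, -0.02, 0, 0, 0.5, 0.07, -0.05, 0, 0, 0, 0.11, -0.08, 0, 0, 0, 0.15, -0.09, 0, 0, 0, 0.158, -0.092, 0, 0, 0, 0.158, -0.092, -0.03, 0, 0, 0.158, -0.092, -0.06, 0, 0, 0.158, -0.092, -0.08, 0, 0, 0.158, -0.092, -0.08, 0, 0, 0.158, -0.092, -0.08, 0, 0]'

```text
clock: 10.85
tool_pos: [0.5685, -0.0246, 0.0444]
orientation: [[-0.0, -0.026, 1.0], [0.0, 1.0, 0.026], [-1.0, 0.0, -0.0]]
ft_force: [-0.5, 0.7, -0.6]
finger_gap: -0.0001
```

Run:
```python
from h import *
o=ctrl.get_obs();p=o["tool_pos"]*1000;print(p,jig(p),o["ft_force"]);grab("side","s8")
a=cv2.imread("pics/s8.png");cv2.imwrite("pics/s8c.png",cv2.resize(a[150:350,230:430],(600,600)))
```

```text
[568.52003298 -24.64894176  44.3523543 ] [49.28163149  4.93903614] [-0.53926055  0.67406424 -0.61467868]
```

View pics/s8c.png

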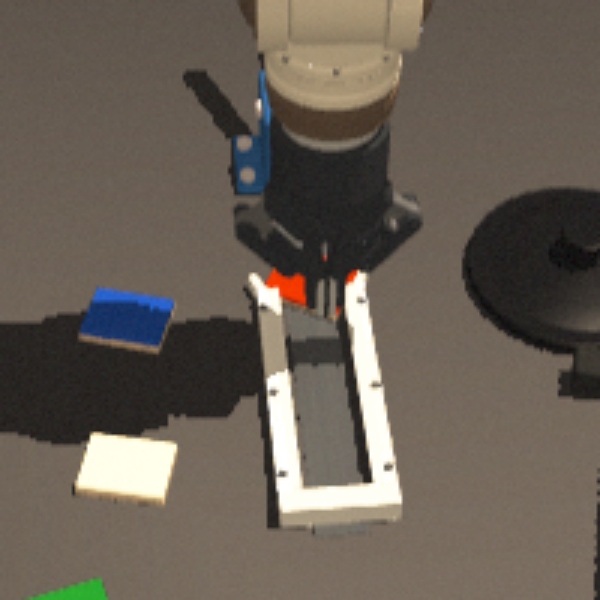

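Call:
arm_command --steps '[0, 0, -0.02, 0, 0, 0, 0, -0.035, 0, 0, 0, 0, -0.0405, 0, 0, 0, 0, -0.0405, 0, 0, 0, 0.005, -0.0405, 0, 0, 0, 0.01, -0.0405, 0, 0, 0, 0.014, -0.0405, 0, 0, 0, 0.018, -0.0405, 0, 0, 0, 0.022, -0.0405, 0, 0, 0, 0.026, -0.0405, 0, 0]'

```text
clock: 11.9
tool_pos: [0.5687, 0.0016, 0.0034]
orientation: [[0.0, -0.026, 1.0], [-0.0, 1.0, 0.026], [-1.0, -0.0, 0.0]]
ft_force: [-0.1, -1.0, -0.7]
finger_gap: -0.0004
```

Call:
arm_command --steps '[0, 0.004, 0, 0, 0, 0, 0.008, 0, 0, 0, -0.001, 0.012, 0, 0, 0, -0.001, 0.016, 0, 0, 0, -0.001, 0.02, 0, 0, 0, -0.001, 0.024, 0, 0, 0, -0.001, 0.028, 0, 0, 0, -0.001, 0.032, 0, 0, 0, -0.001, 0.036, 0, 0, 0, -0.001, 0.036, 0, 0, 0]'

```text
clock: 12.9
tool_pos: [0.5676, 0.0377, 0.0033]
orientation: [[-0.0, -0.026, 1.0], [0.0, 1.0, 0.026], [-1.0, 0.0, -0.0]]
ft_force: [-0.4, -1.0, -1.0]
finger_gap: 0.0001
```

Run:
```python
from h import *
o=ctrl.get_obs();p=o["tool_pos"]*1000;print(p,jig(p),o["ft_force"]);grab("side","s9")
a=cv2.imread("pics/s9.png");cv2.imwrite("pics/s9c.png",cv2.resize(a[150:350,230:430],(600,600)))
```

```text
[567.64689317  37.71854034   3.27629586] [-13.08884586   5.56253636] [-0.40626708 -1.00197971 -0.98483381]
```

View pics/s9c.png

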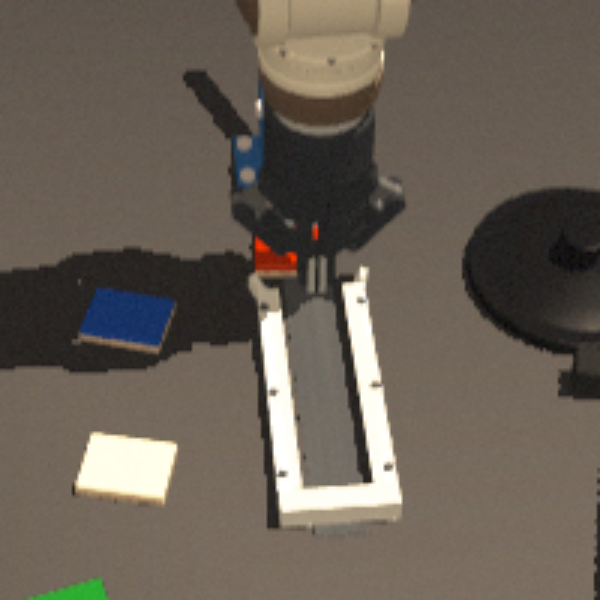

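Call:
arm_command --steps '[0, -0.003, 0.0, 0, 0, 0, -0.003, 0.04, 0, 0, 0, -0.003, 0.08, 0, 0.5, -0.03, -0.003, 0.11, 0, 1, -0.08, 0, 0.11, 0, 1, -0.12, 0, 0.11, 0, 1, -0.15, 0.01, 0.11, 0, 1, -0.15, 0.02, 0.11, 0, 1, -0.15, 0.02, 0.11, 0, 1, -0.15, 0.02, 0.11, 0, 1]'

```text
clock: 13.95
tool_pos: [0.4185, 0.0571, 0.1134]
orientation: [[0.001, -0.026, 1.0], [-0.0, 1.0, 0.026], [-1.0, -0.0, 0.001]]
ft_force: [0.4, 0.6, -0.3]
finger_gap: 0.0854
```

```bash
cat >> h.py <<'E'
def fit(g,col,win=None,zlo=5):
    Q=cloud(g)*1000; m=masks(g["color"])[col]
    J=jig(Q)
    m&=(Q[...,2]<25)&(Q[...,2]>zlo)
    if win: m&=(J[...,0]>win[0])&(J[...,0]<win[1])&(J[...,1]>win[2])&(J[...,1]<win[3])
    q=Q[m]; 
    if len(q)<20: return None
    A=np.c_[J[m],np.ones(len(q))]; c=np.linalg.lstsq(A,q[:,2],rcond=None)[0]
    (cx,cy),(w,h),a=cv2.minAreaRect(J[m].astype(np.float32))
    if w<h: a+=90
    a=(a-90+90)%180-90   # long-axis angle relative to jig y
    return dict(n=len(q),c=(round(cx,1),round(cy,1)),size=(round(w,1),round(h,1)),yaw=round(a,1),tilt=c[:2].round(3).tolist(),x=J[m][:,0].min().round(1).tolist(),X=J[m][:,0].max().round(1).tolist())
E
python3 - <<'E'
from h import *
o=ctrl.get_obs();print(o["joint_pos"].round(2),o["tool_pos"])
for n in("top","side","wrist"):
    g=grab(n,n+"10"); print(n,fit(g,"red",(-90,40,-60,60)))
a=cv2.imread("pics/top10.png")[170:290,220:380];b=cv2.imread("pics/side10.png")[170:330,280:440]
cv2.imwrite("pics/m10.png",np.hstack([cv2.resize(a,(400,400)),cv2.resize(b,(400,400))]))
E
```

```text
[ 0.14 -0.23 -0.35  1.45 -0.    1.68] [0.41846642 0.05713263 0.11340875]
top {'n': 95, 'c': (-29.6, -7.5), 'size': (16.6, 60.6), 'yaw': 11.4, 'tilt': [-0.048, 0.001], 'x': -43.6, 'X': -25.6}
side {'n': 392, 'c': (-47.1, -6.4), 'size': (60.5, 50.1), 'yaw': -6.4, 'tilt': [0.001, -0.004], 'x': -73.6, 'X': -19.8}
wrist {'n': 674, 'c': (-48.0, -6.2), 'size': (60.9, 45.2), 'yaw': -4.3, 'tilt': [0.023, 0.025], 'x': -72.5, 'X': -23.7}
```

View pics/m10.png

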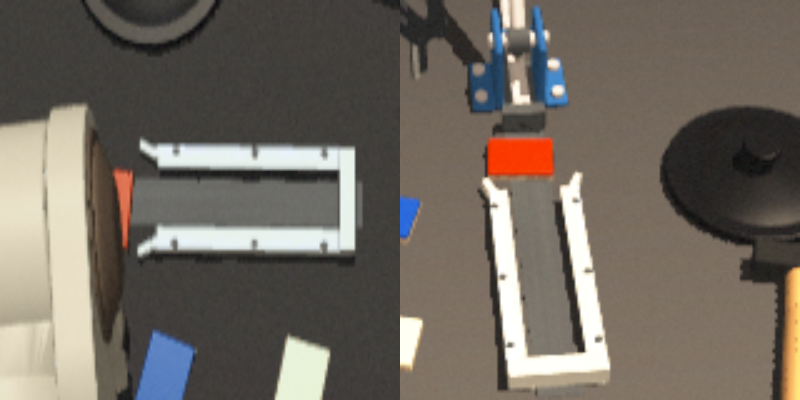

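Red is free, flat at jig (-48,-6) with yaw about -5°. I'll re-grip it across 60 mm and carry it forward and central. After that I'll hold it by its 45 mm sides to lead it in, with the fingers between the lips.

Call:
arm_command --steps '[0.045, 0.006, 0, -1, 1, 0.09, 0.012, 0, -3, 1, 0.13, 0.019, 0, -4, 1, 0.137, 0.019, 0, -4, 1, 0.137, 0.019, -0.04, -4, 1, 0.137, 0.019, -0.08, -4, 1, 0.137, 0.019, -0.105, -4, 1, 0.137, 0.019, -0.113, -4, 1, 0.137, 0.019, -0.113, -4, 1, 0.137, 0.019, -0.113, -4, 0.75]' --force 40

```text
clock: 15.1
tool_pos: [0.5556, 0.0761, 0.0018]
orientation: [[0.002, 0.044, 0.999], [0.0, 0.999, -0.044], [-1.0, 0.0, 0.002]]
ft_force: [0.3, -0.0, -0.4]
finger_gap: 0.0734
```

Call:
arm_command --steps '[0, 0, 0, 0, 0.58, 0, 0, 0, 0, 0.58, 0, 0, 0, 0, 0.58, 0, 0, 0.003, 0, 0.58, 0, 0, 0.007, 0, 0.58, 0.003, -0.005, 0.007, 2, 0.58, 0.006, -0.01, 0.007, 4, 0.58, 0.006, -0.015, 0.007, 4, 0.58, 0.006, -0.02, 0.007, 4, 0.58, 0.006, -0.02, 0.007, 4, 0.58]'

```text
clock: 16.1
tool_pos: [0.5606, 0.0556, 0.0074]
orientation: [[-0.0, -0.024, 1.0], [-0.0, 1.0, 0.024], [-1.0, -0.0, -0.0]]
ft_force: [0.0, 0.4, -0.4]
finger_gap: 0.0577
```

Run:
```python
from h import *
o=ctrl.get_obs();print(o["tool_pos"],jig(o["tool_pos"]*1000),o["finger_gap"],o["ft_force"])
for n in("side","wrist"):
    g=grab(n,n+"11"); print(n,fit(g,"red",(-90,40,-60,60)))
a=cv2.imread("pics/wrist11.png");b=cv2.imread("pics/side11.png")[170:330,280:440]
cv2.imwrite("pics/m11.png",np.hstack([cv2.resize(a,(400,400)),cv2.resize(b,(400,400))]))
```

```text
[0.56057946 0.05560584 0.00740998] [-31.14056304  -1.07369063] 0.05774426527982013 [ 0.02310378  0.43659416 -0.38504335]
side {'n': 399, 'c': (-25.0, -0.2), 'size': (60.8, 52.5), 'yaw': -6.7, 'tilt': [-0.007, -0.005], 'x': -50.4, 'X': 4.3}
wrist {'n': 11014, 'c': (-27.0, -1.3), 'size': (61.6, 46.8), 'yaw': -0.3, 'tilt': [0.012, -0.002], 'x': -50.4, 'X': -3.7}
```

View pics/m11.png

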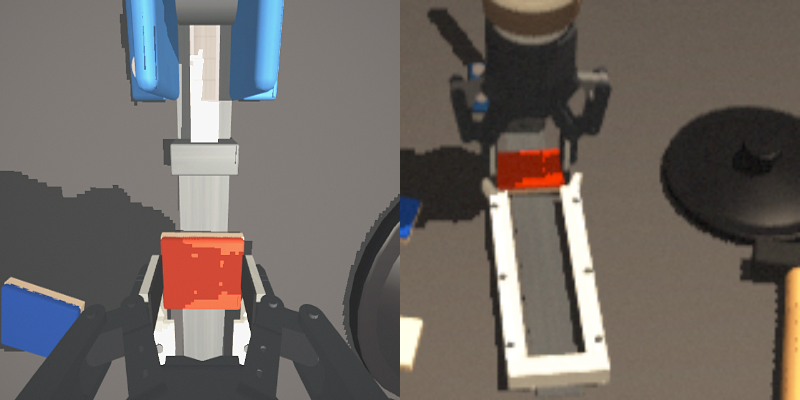

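Run:
```python
from h import *
for t in ("wrist10","wrist7","wrist11","wrist3","wrist2" ):
    import os
    if not os.path.exists(f"pics/{t}.npz"):
        t=t.replace("wrist","w")
        if not os.path.exists(f"pics/{t}.npz"): continue
    f=dict(np.load(f"pics/{t}.npz"));Q=cloud(f)*1000;J=jig(Q)
    m=(abs(Q[...,2]-17.5)<2)&(abs(J[...,0]-10)<9.9)&(abs(J[...,1])<45)&(f["color"].min(2)>120)
    for s in(-1,1):
        y=J[m&(J[...,1]*s>0)][:,1]
        if len(y)>20: print(t,s,len(y),np.percentile(y,[1,50,99]).round(1))
```

```text
wrist10 -1 476 [-38.6 -31.2 -22.4]
wrist10 1 490 [24.  32.1 40.6]
wrist7 -1 437 [-38.5 -31.2 -22.3]
wrist7 1 455 [24.1 32.3 40.8]
wrist11 -1 997 [-37.5 -29.8 -22.5]
wrist11 1 815 [24.4 30.3 36.9]
w3 -1 547 [-38.1 -30.7 -22.5]
w3 1 549 [24.6 32.7 40.4]
w2 -1 283 [-34.1 -28.5 -22.4]
w2 1 325 [24.5 32.5 40.5]
```

The wrist view puts the channel centre 0.9 mm further from the robot than my fit, so I update the frame. I shift +2 mm, lower and release.

Call:
arm_command --steps '[0.002, 0, 0, 0, 0.58, 0.002, 0, -0.003, 0, 0.58, 0.002, 0, -0.0065, 0, 0.58, 0.002, 0, -0.0065, 0, 0.58, 0.002, 0, -0.0065, 0, 0.8, 0.002, 0, -0.0065, 0, 1, 0.002, 0, -0.0065, 0, 1, 0.002, 0, 0.02, 0, 1, 0.002, 0, 0.06, 8, 1, 0.002, 0, 0.06, 16, 1]'

```text
clock: 17.2
tool_pos: [0.5651, 0.0564, 0.0723]
orientation: [[0.007, -0.306, 0.952], [0.001, 0.952, 0.306], [-1.0, -0.001, 0.007]]
ft_force: [0.7, 0.3, 0.1]
finger_gap: 0.0854
```

Call:
arm_command --steps '[0, 0, 0.01, 8.5, 1, 0, 0, 0.02, 17, 1, 0, 0, 0.03, 25.5, 1, 0, 0, 0.03, 34, 1, 0, 0, 0.03, 42.5, 1, 0, 0, 0.03, 51, 1, 0, 0, 0.03, 59.5, 1, 0, 0, 0.03, 68, 0.8, 0, 0, 0.03, 74, 0.75, 0, 0, 0.03, 74, 0.75]'

```text
clock: 18.2
tool_pos: [0.5626, 0.0562, 0.0969]
orientation: [[-0.001, -1.0, -0.027], [-0.0, -0.027, 1.0], [-1.0, 0.001, -0.0]]
ft_force: [-0.4, -0.4, 0.5]
finger_gap: 0.0639
```

```bash
sed -i 's/O=np.array(\[562.4/O=np.array([563.2/' h.py
python3 - <<'E'
from h import *
o=ctrl.get_obs();print(o["tool_pos"],jig(o["tool_pos"]*1000),o["finger_gap"],o["joint_pos"].round(2),o["orientation"][:,2])
for n in("side","wrist"):
    g=grab(n,n+"12"); print(n,fit(g,"red",(-90,40,-60,60)))
a=cv2.imread("pics/wrist12.png");b=cv2.imread("pics/side12.png")[170:330,280:440]
cv2.imwrite("pics/m12.png",np.hstack([cv2.resize(a,(400,400)),cv2.resize(b,(400,400))]))
E
```

```text
[0.56258835 0.05616081 0.09691925] [-31.6663755    0.14817157] 0.06393679444719165 [ 0.1   0.11 -0.05  1.4  -0.    0.07] [-2.72351435e-02  9.99629054e-01 -4.36014020e-05]
side {'n': 397, 'c': (-24.5, 0.6), 'size': (59.9, 59.6), 'yaw': -89.9, 'tilt': [-0.005, 0.002], 'x': -54.5, 'X': 5.5}
wrist {'n': 4845, 'c': (-27.9, 1.3), 'size': (60.5, 44.7), 'yaw': -0.3, 'tilt': [-0.001, 0.005], 'x': -50.3, 'X': -5.4}
```

View pics/m12.png

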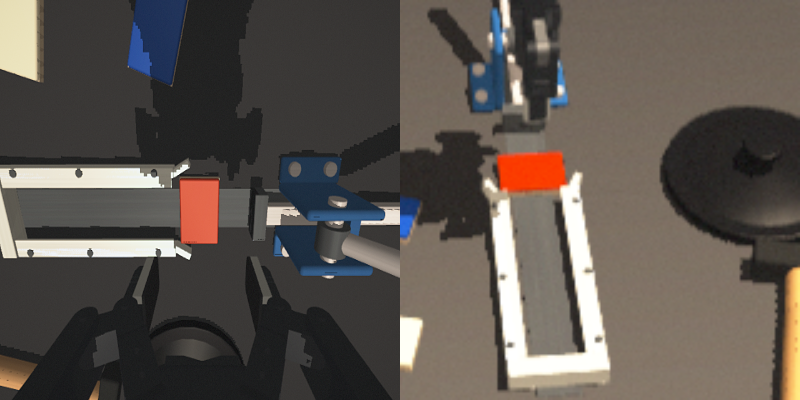

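Red is now square and central in the flare at (-28, ~+1). I grip it by the 45 mm sides and slide it into the mouth.

Call:
arm_command --steps '[0, -0.0035, -0.03, 0, 0.75, 0, -0.0035, -0.06, 0, 0.75, 0, -0.0035, -0.085, 0, 0.75, 0, -0.0035, -0.0955, 0, 0.75, 0, -0.0035, -0.0955, 0, 0.75, 0, -0.0035, -0.0955, 0, 0.6, 0, -0.0035, -0.0955, 0, 0.45, 0, -0.0035, -0.0955, 0, 0.42, 0, -0.0035, -0.0955, 0, 0.42, 0, -0.0035, -0.0955, 0, 0.42]' --force 25

```text
clock: 19.3
tool_pos: [0.5638, 0.0528, 0.0035]
orientation: [[0.003, -1.0, -0.026], [0.0, -0.026, 1.0], [-1.0, -0.003, 0.0]]
ft_force: [-0.8, 1.1, 6.2]
finger_gap: 0.0443
```

Call:
arm_command --steps '[0, -0.003, 0, 0, 0.42, 0, -0.006, 0, 0, 0.42, 0, -0.009, 0, 0, 0.42, 0, -0.012, 0, 0, 0.42, 0, -0.015, 0, 0, 0.42, 0, -0.018, 0, 0, 0.42, 0, -0.021, 0, 0, 0.42, 0.001, -0.024, 0, 0, 0.42, 0.001, -0.027, 0, 0, 0.42, 0.001, -0.03, 0, 0, 0.42]'

```text
clock: 20.3
tool_pos: [0.5645, 0.0238, 0.0035]
orientation: [[0.002, -1.0, -0.027], [0.002, -0.027, 1.0], [-1.0, -0.002, 0.002]]
ft_force: [-3.0, 6.6, 7.4]
finger_gap: 0.0439
```

Run:
```python
from h import *
o=ctrl.get_obs();print(o["tool_pos"],jig(o["tool_pos"]*1000),o["finger_gap"],o["ft_force"])
for n in("side","wrist"):
    g=grab(n,n+"13"); print(n,fit(g,"red",(-90,40,-60,60)))
a=cv2.imread("pics/wrist13.png");b=cv2.imread("pics/side13.png")[170:330,280:440]
cv2.imwrite("pics/m13.png",np.hstack([cv2.resize(a,(400,400)),cv2.resize(b,(400,400))]))
```

```text
[0.56448334 0.02375474 0.00350358] [0.77583486 1.26508833] 0.043857402720945904 [-2.9888305   6.63889989  7.37915043]
side {'n': 161, 'c': (5.3, -0.1), 'size': (58.5, 53.1), 'yaw': -3.8, 'tilt': [-0.007, 0.017], 'x': -21.9, 'X': 32.7}
wrist {'n': 9788, 'c': (1.8, 1.2), 'size': (60.6, 45.1), 'yaw': -0.4, 'tilt': [0.001, 0.006], 'x': -20.9, 'X': 24.3}
```

View pics/m13.png

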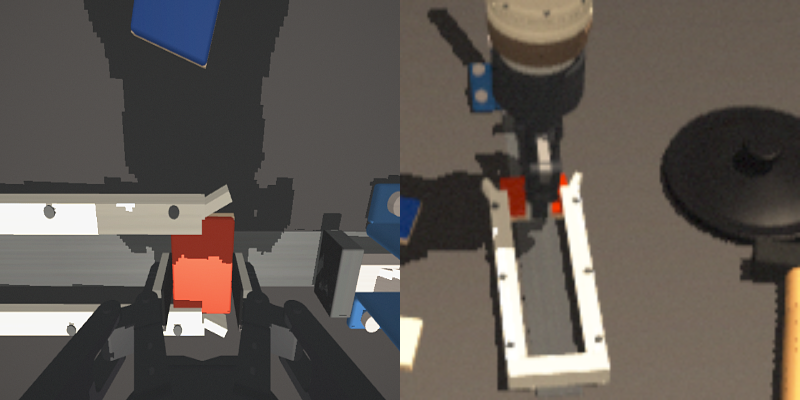

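It is in the mouth, square and under the lips, with small forces. I drag it on down the channel.

Call:
arm_command --steps '[0, -0.01, 0, 0, 0.42, 0, -0.022, 0, 0, 0.42, 0.001, -0.036, 0, 0, 0.42, 0.001, -0.05, 0, 0, 0.42, 0.001, -0.064, 0, 0, 0.42, 0.0015, -0.078, 0, 0, 0.42, 0.002, -0.092, 0, 0, 0.42, 0.002, -0.106, 0, 0, 0.42, 0.0025, -0.12, 0, 0, 0.42, 0.003, -0.132, 0, 0, 0.42]'

```text
clock: 21.4
tool_pos: [0.5678, -0.1094, 0.0035]
orientation: [[0.003, -1.0, -0.026], [0.001, -0.026, 1.0], [-1.0, -0.003, 0.001]]
ft_force: [-0.1, 4.2, 6.5]
finger_gap: 0.044
```

Call:
arm_command --steps '[0, 0, 0.001, 0, 0.62, 0, 0, 0.001, 0, 0.62, 0, 0, 0.02, 0, 0.62, 0, 0, 0.045, 0, 0.4, 0, 0.02, 0.045, 0, 0, -0.001, 0.044, 0.045, 0, 0, -0.001, 0.044, 0.045, 0, 0, -0.001, 0.044, 0.025, 0, 0, -0.001, 0.044, 0.004, 0, 0, -0.001, 0.044, 0.002, 0, 0]'

```text
clock: 22.4
tool_pos: [0.5639, -0.065, 0.0011]
orientation: [[-0.004, -1.0, -0.026], [0.0, -0.026, 1.0], [-1.0, 0.004, 0.0]]
ft_force: [-0.8, -0.1, 0.4]
finger_gap: 0.0001
```

Call:
arm_command --steps '[0, 0, 0.0, 0, 0, 0, -0.005, 0, 0, 0, 0, -0.01, 0, 0, 0, 0.0, -0.015, 0, 0, 0, 0.0005, -0.02, 0, 0, 0, 0.0005, -0.025, 0, 0, 0, 0.0005, -0.029, 0, 0, 0, 0.001, -0.033, 0, 0, 0, 0.001, -0.035, 0, 0, 0, 0.001, -0.037, 0, 0, 0]'

```text
clock: 23.4
tool_pos: [0.5667, -0.1025, 0.0038]
orientation: [[-0.0, -1.0, -0.026], [0.0, -0.026, 1.0], [-1.0, 0.0, 0.0]]
ft_force: [-0.3, 0.8, 0.0]
finger_gap: 0.0
```

Run:
```python
from h import *
o=ctrl.get_obs();print(o["tool_pos"],jig(o["tool_pos"]*1000),o["finger_gap"],o["ft_force"])
for n in("side","wrist"):
    g=grab(n,n+"14"); print(n,fit(g,"red",(60,240,-60,60)))
a=cv2.imread("pics/wrist14.png");b=cv2.imread("pics/side14.png")[200:360,280:440]
cv2.imwrite("pics/m14.png",np.hstack([cv2.resize(a,(400,400)),cv2.resize(b,(400,400))]))
```

```text
[ 0.56668583 -0.102481    0.00377905] [127.02807873   0.43816309] 4.563085571425931e-05 [-0.32660636  0.82182831  0.04251326]
side {'n': 402, 'c': (160.5, -0.6), 'size': (53.8, 47.8), 'yaw': -89.4, 'tilt': [0.035, -0.013], 'x': 133.8, 'X': 187.5}
wrist {'n': 6415, 'c': (156.9, 2.3), 'size': (45.2, 45.5), 'yaw': 0.5, 'tilt': [-0.001, 0.0], 'x': 134.4, 'X': 179.5}
```

View pics/m14.png

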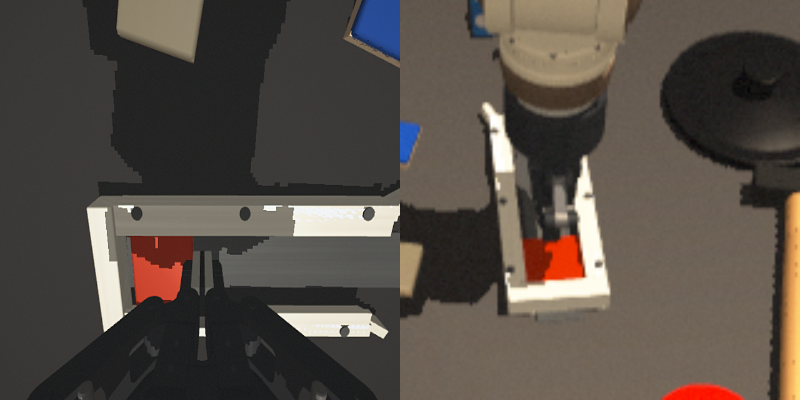

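There are about 5 mm to go, and the shut fingertip is only ~15 mm thick. I keep pushing.

Call:
arm_command --steps '[0, -0.001, 0, 0, 0, 0, -0.002, 0, 0, 0, 0, -0.003, 0, 0, 0, 0, -0.004, 0, 0, 0, 0, -0.005, 0, 0, 0, 0, -0.006, 0, 0, 0, 0, -0.007, 0, 0, 0, 0, -0.0075, 0, 0, 0, 0, -0.0075, 0, 0, 0, 0, -0.0075, 0, 0, 0]'

```text
clock: 24.5
tool_pos: [0.5667, -0.1087, 0.0037]
orientation: [[0.0, -1.0, -0.027], [0.002, -0.027, 1.0], [-1.0, -0.0, 0.002]]
ft_force: [-0.3, 7.5, 0.6]
finger_gap: -0.0001
```

Red has butted with 7.5 N. Next is green.

Call:
arm_command --steps '[0, 0.003, 0, 0, 0, 0, 0.003, 0.04, 0, 0, -0.03, -0.02, 0.08, 5, 0.3, -0.07, -0.05, 0.09, 10, 0.75, -0.11, -0.08, 0.09, 14.7, 0.75, -0.15, -0.11, 0.09, 14.7, 0.75, -0.176, -0.134, 0.09, 14.7, 0.75, -0.176, -0.134, 0.09, 14.7, 0.75, -0.176, -0.134, 0.09, 14.7, 0.75, -0.176, -0.134, 0.09, 14.7, 0.75]'

```text
clock: 25.5
tool_pos: [0.3912, -0.2436, 0.0939]
orientation: [[0.0, -0.96, -0.279], [-0.0, -0.279, 0.96], [-1.0, -0.0, -0.0]]
ft_force: [0.7, 0.1, -0.6]
finger_gap: 0.064
```

Run:
```python
from h import *
o=ctrl.get_obs();print(o["tool_pos"],o["finger_gap"],o["ft_force"],np.degrees(np.arctan2(o["orientation"][1,2],o["orientation"][0,2])))
for n in("top","side","wrist"):
    g=grab(n,n+"15"); print(n,fit(g,"red",(60,240,-60,60)))
    for r in tiles(g,(.004,.018)):
        if 35<r[3]<90 and r[0]!="red" and r[4]>25: print(r)
a=cv2.imread("pics/wrist15.png");b=cv2.imread("pics/top15.png")
cv2.imwrite("pics/m15.png",np.hstack([cv2.resize(a,(400,300)),cv2.resize(b,(400,300))]))
```

```text
[ 0.39122952 -0.2435789   0.09386048] 0.06403263795751384 [ 0.68892913  0.1155716  -0.63560764] 106.19825188132258
top {'n': 276, 'c': (161.5, 1.9), 'size': (43.2, 40.9), 'yaw': -0.1, 'tilt': [0.007, -0.023], 'x': 141.0, 'X': 181.9}
('blue', 426.9, 9.8, 59.8, 44.1, -16.3, 8.7, [285.0, 283.0])
('cream', 428.7, -125.6, 58.9, 43.7, -12.3, 8.9, [340.0, 284.0])
side {'n': 352, 'c': (163.5, -0.3), 'size': (46.7, 47.0), 'yaw': 88.2, 'tilt': [0.054, -0.004], 'x': 139.6, 'X': 187.3}
('green', 390.8, -244.8, 59.4, 45.9, 15.5, 10.5, [250.0, 357.0])
('green', 275.6, -321.9, 81.5, 61.7, 21.5, 14.2, [181.0, 400.0])
('green', 387.5, -331.6, 41.4, 32.3, 42.2, 7.6, [247.0, 402.0])
('blue', 428.3, 7.0, 58.6, 45.9, -16.1, 10.5, [272.0, 255.0])
('cream', 428.5, -128.0, 58.6, 45.6, -12.4, 10.5, [272.0, 305.0])
wrist None
('green', 284.4, -316.9, 63.9, 61.1, 21.4, 14.5, [254.0, 53.0])
('green', 388.5, -330.1, 41.9, 31.7, 42.5, 7.7, [206.0, 210.0])
('green', 390.4, -243.1, 58.6, 44.7, 15.8, 10.3, [329.0, 237.0])
('blue', 428.0, 8.2, 60.1, 47.0, -16.0, 11.4, [605.0, 376.0])
('cream', 392.0, -246.1, 57.0, 35.5, 17.3, 11.2, [318.0, 255.0])
('cream', 422.2, -125.5, 46.6, 45.9, -12.5, 11.3, [463.0, 328.0])
```

View pics/m15.png

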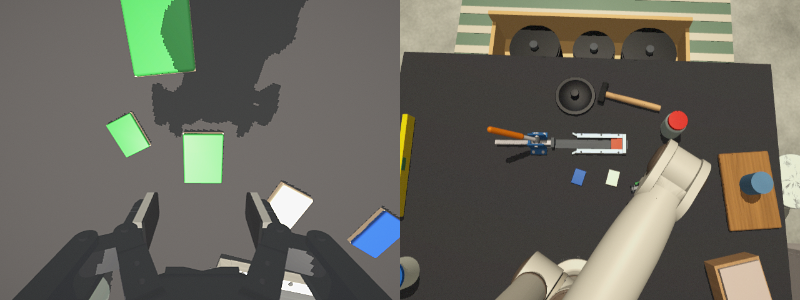

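Tool and green tile agree within 1 mm. I grip it.

Call:
arm_command --steps '[-0.0005, 0, -0.03, 0, 0.75, -0.0005, 0, -0.065, 0, 0.75, -0.0005, 0, -0.085, 0, 0.75, -0.0005, 0, -0.0915, 0, 0.75, -0.0005, 0, -0.0915, 0, 0.6, -0.0005, 0, -0.0915, 0, 0.42, -0.0005, 0, -0.0915, 0, 0.42, -0.0005, 0, -0.0915, 0, 0.42, -0.0005, 0, -0.0915, 0, 0.42, -0.0005, 0, -0.0765, 0, 0.42]' --force 45

```text
clock: 26.65
tool_pos: [0.3893, -0.2434, 0.0163]
orientation: [[-0.002, -0.96, -0.279], [0.001, -0.279, 0.96], [-1.0, 0.002, 0.002]]
ft_force: [-0.7, 0.8, 0.0]
finger_gap: 0.043
```

Call:
arm_command --steps '[0, 0.01, 0.012, 0, 0.42, 0, 0.05, 0.012, 0, 0.42, 0, 0.095, 0.012, 0, 0.42, 0, 0.14, 0.012, -5, 0.42, 0, 0.185, 0.012, -10, 0.42, 0, 0.23, 0.012, -14.7, 0.42, 0.01, 0.275, 0.012, -14.7, 0.42, 0.04, 0.308, 0.012, -14.7, 0.42, 0.085, 0.308, 0.012, -14.7, 0.42, 0.125, 0.308, 0.012, -14.7, 0.42]'

```text
clock: 27.65
tool_pos: [0.5167, 0.0663, 0.03]
orientation: [[0.002, -1.0, -0.029], [0.0, -0.029, 1.0], [-1.0, -0.002, 0.0]]
ft_force: [-1.0, 0.1, -0.1]
finger_gap: 0.0433
```

Call:
arm_command --steps '[0.03, 0, 0, 0, 0.42, 0.047, 0, 0, 0, 0.42, 0.047, 0, 0, 0, 0.42, 0.047, 0, 0, 0, 0.42, 0.047, 0, 0, 0, 0.42, 0.047, 0, 0, 0, 0.42, 0.047, 0, 0, 0, 0.42, 0.047, 0, 0, 0, 0.42, 0.047, 0, 0, 0, 0.42, 0.047, 0, 0, 0, 0.42]'

```text
clock: 28.65
tool_pos: [0.5621, 0.0641, 0.0293]
orientation: [[0.0, -1.0, -0.026], [0.0, -0.026, 1.0], [-1.0, -0.0, 0.0]]
ft_force: [0.3, 0.1, -1.0]
finger_gap: 0.0432
```

```bash
cat > chk.py <<'E'
import sys
from h import *
tag,col=sys.argv[1:3]
o=ctrl.get_obs();print(o["tool_pos"].round(4),jig(o["tool_pos"]*1000).round(1),o["finger_gap"].round(4),o["ft_force"].round(1),"yaw",np.degrees(np.arctan2(o["orientation"][1,2],o["orientation"][0,2])).round(1),"t",o["clock"])
for n in("side","wrist"):
    g=grab(n,n+tag); 
    print(n,fit(g,col,(-90,190,-60,60)))
Q=cloud(g)*1000;J=jig(Q)
m=(abs(Q[...,2]-17.5)<2)&(abs(J[...,0]-10)<9.9)&(abs(J[...,1])<45)&(g["color"].min(2)>90)
for s in(-1,1):
    y=J[m&(J[...,1]*s>0)][:,1]
    if len(y)>20: print("rail",s,len(y),np.percentile(y,[1,50,99]).round(1))
a=cv2.imread(f"pics/wrist{tag}.png");b=cv2.imread(f"pics/side{tag}.png")[170:330,280:440]
cv2.imwrite(f"pics/m{tag}.png",np.hstack([cv2.resize(a,(400,400)),cv2.resize(b,(400,400))]))
E
python3 chk.py 16 green
```

```text
Traceback (most recent call last):
  File "chk.py", line 4, in <module>
    o=ctrl.get_obs();print(o["tool_pos"].round(4),jig(o["tool_pos"]*1000).round(1),o["finger_gap"].round(4),o["ft_force"].round(1),"yaw",np.degrees(np.arctan2(o["orientation"][1,2],o["orientation"][0,2])).round(1),"t",o["clock"])
                                                                                   ^^^^^^^^^^^^^^^^^^^^^
AttributeError: 'float' object has no attribute 'round'
```

```bash
sed -i 's/o\["finger_gap"\].round(4)/round(o["finger_gap"],4)/' chk.py; sed -i 's/(Q\[...,2\]<25)/(Q[...,2]<55)/' h.py; python3 chk.py 16 green
```

```text
[0.5621 0.0641 0.0293] [-39.6  -0.2] 0.0432 [ 0.3  0.1 -1. ] yaw 91.5 t 28.65
side {'n': 212, 'c': (-36.4, -0.1), 'size': (59.2, 45.8), 'yaw': -0.9, 'tilt': [-0.012, -0.005], 'x': -59.7, 'X': -13.2}
wrist {'n': 8039, 'c': (-39.0, 0.5), 'size': (44.6, 60.4), 'yaw': 0.1, 'tilt': [-0.002, 0.006], 'x': -61.3, 'X': -16.7}
rail -1 1231 [-39.5 -31.8 -23.6]
rail 1 239 [23.1 25.9 34.7]
```

View pics/m16.png

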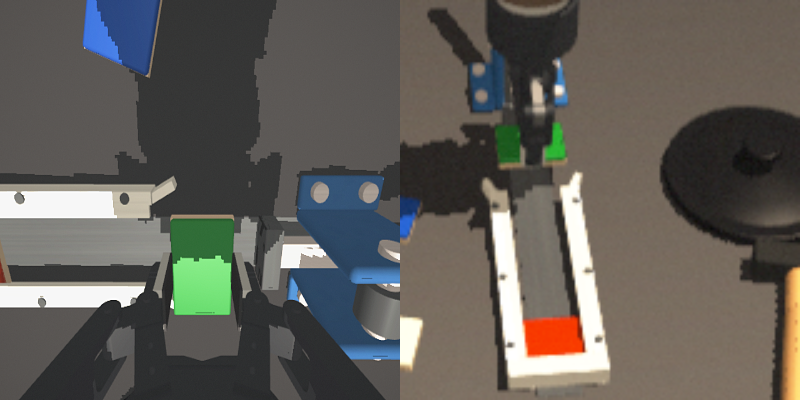

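Green is centred within 1 mm. I lower it and slide it in.

Call:
arm_command --steps '[-0.0005, 0, -0.012, 0, 0.42, -0.0005, 0, -0.022, 0, 0.42, -0.0005, 0, -0.0255, 0, 0.42, -0.0005, 0, -0.0255, 0, 0.42, -0.0005, -0.004, -0.0255, 0, 0.42, 0, -0.008, -0.0255, 0, 0.42, 0, -0.012, -0.0255, 0, 0.42, 0, -0.016, -0.0255, 0, 0.42, 0, -0.02, -0.0255, 0, 0.42, 0, -0.024, -0.0255, 0, 0.42]' --force 25

```text
clock: 29.75
tool_pos: [0.5621, 0.0397, 0.0037]
orientation: [[-0.0, -1.0, -0.026], [-0.0, -0.026, 1.0], [-1.0, 0.0, -0.0]]
ft_force: [0.0, -0.5, -0.9]
finger_gap: 0.0432
```

Call:
arm_command --steps '[0, -0.003, 0, 0, 0.42, 0, -0.006, 0, 0, 0.42, 0, -0.009, 0, 0, 0.42, 0, -0.012, 0, 0, 0.42, 0, -0.015, 0, 0, 0.42, 0.0005, -0.018, 0, 0, 0.42, 0.0005, -0.021, 0, 0, 0.42, 0.0005, -0.025, 0, 0, 0.42, 0.0005, -0.029, 0, 0, 0.42, 0.0005, -0.033, 0, 0, 0.42]'

```text
clock: 30.75
tool_pos: [0.5627, 0.0068, 0.0038]
orientation: [[-0.0, -1.0, -0.026], [-0.0, -0.026, 1.0], [-1.0, 0.0, -0.0]]
ft_force: [0.1, -0.0, -1.3]
finger_gap: 0.0432
```

```bash
python3 chk.py 17 green
```

```text
[0.5627 0.0068 0.0038] [17.7 -1. ] 0.0432 [ 0.1 -0.  -1.3] yaw 91.5 t 30.75
side {'n': 124, 'c': (32.2, -6.0), 'size': (61.3, 52.8), 'yaw': -27.7, 'tilt': [0.129, -0.047], 'x': -2.9, 'X': 69.8}
wrist {'n': 7817, 'c': (18.7, -0.5), 'size': (58.9, 44.7), 'yaw': -0.1, 'tilt': [-0.0, 0.0], 'x': -3.7, 'X': 41.1}
rail -1 1628 [-39.6 -32.1 -23.6]
rail 1 1226 [23.  30.6 39.5]
```

View pics/m17.png

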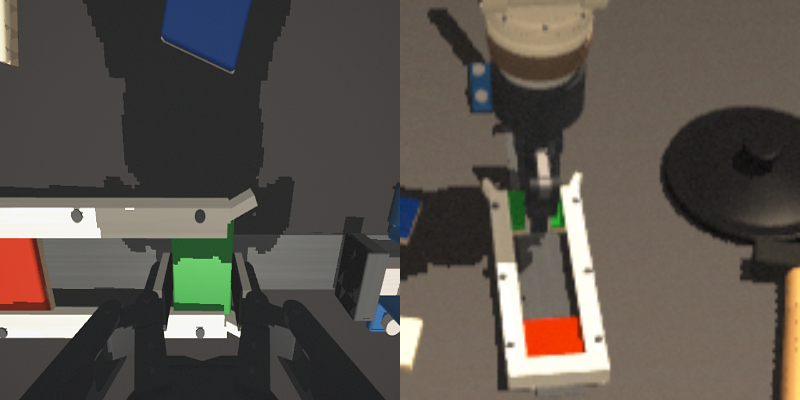

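Green is in with no contact force. I drag it on to just short of red.

Call:
arm_command --steps '[0, -0.008, 0, 0, 0.42, 0, -0.017, 0, 0, 0.42, 0.001, -0.026, 0, 0, 0.42, 0.001, -0.036, 0, 0, 0.42, 0.001, -0.046, 0, 0, 0.42, 0.0015, -0.056, -0.001, 0, 0.42, 0.002, -0.066, -0.0012, 0, 0.42, 0.002, -0.07, -0.0012, 0, 0.42, 0.002, -0.07, -0.0012, 0, 0.55, 0.002, -0.07, -0.0012, 0, 0.6]'

```text
clock: 31.85
tool_pos: [0.5644, -0.0631, 0.0023]
orientation: [[-0.001, -1.0, -0.025], [-0.0, -0.025, 1.0], [-1.0, 0.001, -0.0]]
ft_force: [0.9, 0.3, 0.2]
finger_gap: 0.051
```

Call:
arm_command --steps '[0, 0, 0.0, 0, 0.6, 0, 0, 0.02, 0, 0.6, 0, 0, 0.045, 0, 0.4, 0, 0.02, 0.045, 0, 0, -0.001, 0.042, 0.045, 0, 0, -0.001, 0.042, 0.045, 0, 0, -0.001, 0.042, 0.025, 0, 0, -0.001, 0.042, 0.004, 0, 0, -0.001, 0.042, 0.002, 0, 0, -0.001, 0.042, 0.002, 0, 0]'

```text
clock: 32.85
tool_pos: [0.5632, -0.0211, 0.0043]
orientation: [[-0.001, -1.0, -0.026], [-0.0, -0.026, 1.0], [-1.0, 0.001, -0.0]]
ft_force: [0.4, 0.6, 0.0]
finger_gap: 0.0003
```

```bash
python3 chk.py 18 green; python3 -c "
import cv2;cv2.imwrite('pics/c18.png',cv2.imread('pics/side18.png')[170:350,270:450])"
```

```text
[ 0.5632 -0.0211  0.0043] [45.5 -1.1] 0.0003 [0.4 0.6 0. ] yaw 91.5 t 32.85
side {'n': 378, 'c': (92.0, -0.3), 'size': (46.3, 46.1), 'yaw': -89.4, 'tilt': [-0.008, -0.008], 'x': 68.7, 'X': 115.0}
wrist {'n': 7310, 'c': (89.0, 3.3), 'size': (44.7, 47.5), 'yaw': 0.2, 'tilt': [-0.0, -0.001], 'x': 66.6, 'X': 111.3}
rail -1 1560 [-39.6 -31.9 -23.4]
```

View pics/m18.png

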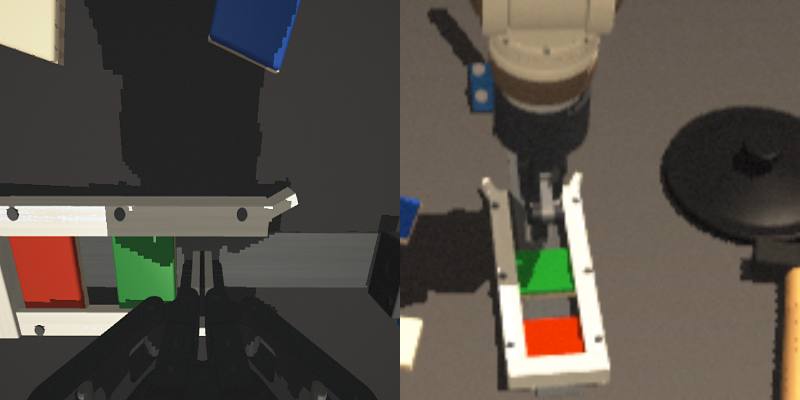

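Green's rear edge is at 66.6 and red's at about 140.5. I push about 44 mm, slowly at the end.

Call:
arm_command --steps '[0, -0.006, 0, 0, 0, 0, -0.012, 0, 0, 0, 0, -0.017, 0, 0, 0, 0.0005, -0.022, 0, 0, 0, 0.0005, -0.027, 0, 0, 0, 0.001, -0.031, 0, 0, 0, 0.001, -0.034, 0, 0, 0, 0.001, -0.037, 0, 0, 0, 0.001, -0.039, 0, 0, 0, 0.001, -0.041, 0, 0, 0]'

```text
clock: 33.95
tool_pos: [0.5647, -0.0619, 0.0046]
orientation: [[-0.0, -1.0, -0.026], [0.0, -0.026, 1.0], [-1.0, 0.0, 0.0]]
ft_force: [-0.4, 1.0, 1.2]
finger_gap: 0.0002
```

Call:
arm_command --steps '[0, -0.0005, 0, 0, 0, 0, -0.001, 0, 0, 0, 0, -0.0015, 0, 0, 0, 0, -0.002, 0, 0, 0, 0, -0.0025, 0, 0, 0, 0, -0.003, 0, 0, 0, 0, -0.0035, 0, 0, 0, 0, -0.004, 0, 0, 0, 0, -0.004, 0, 0, 0, 0, -0.004, 0, 0, 0]'

```text
clock: 34.95
tool_pos: [0.5647, -0.0638, 0.0045]
orientation: [[0.0, -1.0, -0.027], [0.004, -0.027, 1.0], [-1.0, -0.0, 0.004]]
ft_force: [0.7, 11.8, 1.1]
finger_gap: 0.0
```

Green has butted at 11.8 N. Next is blue at (428, 8), turned -16°.

Call:
arm_command --steps '[0, 0.004, 0, 0, 0, 0, 0.004, 0.04, 0, 0, -0.03, 0.02, 0.08, -5, 0.3, -0.07, 0.04, 0.09, -10, 0.75, -0.11, 0.065, 0.09, -17.5, 0.75, -0.1367, 0.0745, 0.09, -17.5, 0.75, -0.1367, 0.0745, 0.09, -17.5, 0.75, -0.1367, 0.0745, 0.09, -17.5, 0.75, -0.1367, 0.0745, 0.09, -17.5, 0.75, -0.1367, 0.0745, 0.09, -17.5, 0.75]'

```text
clock: 35.95
tool_pos: [0.4286, 0.0083, 0.0944]
orientation: [[-0.0, -0.961, 0.276], [-0.0, 0.276, 0.961], [-1.0, 0.0, -0.0]]
ft_force: [0.5, 0.2, -0.1]
finger_gap: 0.0639
```

```bash
cat > look.py <<'E'
import sys
from h import *
tag=sys.argv[1]
o=ctrl.get_obs();print(o["tool_pos"].round(4),o["ft_force"].round(1),"yaw",np.degrees(np.arctan2(o["orientation"][1,2],o["orientation"][0,2])).round(1),o["clock"])
for n in("top","side","wrist"):
    g=grab(n,n+tag)
    for r in tiles(g,(.004,.018)):
        if 40<r[3]<70 and r[4]>25: print(n,r)
a=cv2.imread(f"pics/wrist{tag}.png");b=cv2.imread(f"pics/side{tag}.png")
cv2.imwrite(f"pics/m{tag}.png",np.hstack([cv2.resize(a,(400,300)),cv2.resize(b,(400,300))]))
E
python3 look.py 19
```

```text
[0.4286 0.0083 0.0944] [ 0.5  0.2 -0.1] yaw 73.9 35.95
top ('red', 569.4, -136.8, 42.9, 40.9, 1.7, 8.9, [346.0, 229.0])
top ('green', 388.6, -328.8, 41.0, 30.5, 45.8, 6.4, [423.0, 304.0])
top ('cream', 428.5, -125.7, 59.2, 43.9, -12.2, 8.9, [340.0, 284.0])
side ('red', 566.8, -135.7, 46.5, 38.0, 3.1, 10.6, [341.0, 304.0])
side ('green', 565.8, -94.6, 46.1, 45.5, -88.1, 10.7, [339.0, 288.0])
side ('green', 387.8, -331.6, 42.3, 31.8, 44.8, 7.5, [247.0, 403.0])
side ('blue', 427.7, 8.0, 59.8, 46.9, -14.4, 10.4, [272.0, 255.0])
side ('cream', 428.8, -128.3, 59.3, 46.4, -12.0, 10.4, [272.0, 305.0])
wrist ('blue', 427.4, 9.2, 58.8, 45.0, -16.3, 10.4, [329.0, 232.0])
wrist ('blue', 525.5, 175.3, 66.7, 27.6, -85.3, 7.6, [568.0, 315.0])
wrist ('cream', 428.6, 18.6, 64.3, 31.7, 2.9, 11.2, [334.0, 249.0])
wrist ('cream', 428.8, -126.4, 60.4, 46.2, -12.4, 10.9, [152.0, 299.0])
```

View pics/m19.png

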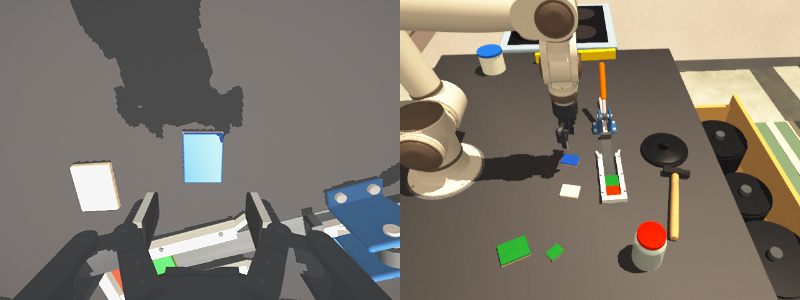

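Blue lies under the gripper. I grip it and carry it to the bay.

Call:
arm_command --steps '[-0.001, 0.0005, -0.03, 0, 0.75, -0.001, 0.0005, -0.065, 0, 0.75, -0.001, 0.0005, -0.085, 0, 0.75, -0.001, 0.0005, -0.092, 0, 0.75, -0.001, 0.0005, -0.092, 0, 0.6, -0.001, 0.0005, -0.092, 0, 0.42, -0.001, 0.0005, -0.092, 0, 0.42, -0.001, 0.0005, -0.092, 0, 0.42, -0.001, 0.0005, -0.092, 0, 0.42, -0.001, 0.0005, -0.077, 0, 0.42]' --force 45

```text
clock: 37.1
tool_pos: [0.426, 0.0092, 0.0166]
orientation: [[-0.002, -0.961, 0.276], [-0.0, 0.276, 0.961], [-1.0, 0.002, -0.001]]
ft_force: [-0.1, 0.1, -0.1]
finger_gap: 0.0434
```

Call:
arm_command --steps '[0, 0.01, 0.012, 2, 0.42, 0, 0.04, 0.012, 8, 0.42, 0.01, 0.056, 0.012, 14, 0.42, 0.04, 0.056, 0.012, 17.5, 0.42, 0.08, 0.056, 0.012, 17.5, 0.42, 0.115, 0.056, 0.012, 17.5, 0.42, 0.1345, 0.056, 0.012, 17.5, 0.42, 0.1345, 0.056, 0.012, 17.5, 0.42, 0.1345, 0.056, 0.012, 17.5, 0.42, 0.1345, 0.056, 0.012, 17.5, 0.42]'

```text
clock: 38.1
tool_pos: [0.5607, 0.0655, 0.0297]
orientation: [[-0.0, -1.0, -0.027], [0.0, -0.027, 1.0], [-1.0, 0.0, 0.0]]
ft_force: [-0.2, 0.6, 0.2]
finger_gap: 0.0434
```

```bash
python3 chk.py 20 blue
```

```text
[0.5607 0.0655 0.0297] [-41.1  -1.5] 0.0434 [-0.2  0.6  0.2] yaw 91.5 t 38.1
side {'n': 199, 'c': (-37.7, -1.5), 'size': (45.7, 58.9), 'yaw': 0.7, 'tilt': [-0.01, -0.0], 'x': -60.3, 'X': -14.6}
wrist {'n': 8281, 'c': (-38.6, 3.7), 'size': (70.3, 48.5), 'yaw': -0.2, 'tilt': [-0.003, 0.008], 'x': -62.8, 'X': -14.2}
rail -1 1220 [-39.5 -32.  -23.5]
rail 1 250 [22.9 25.9 34.2]
```

View pics/m20.png

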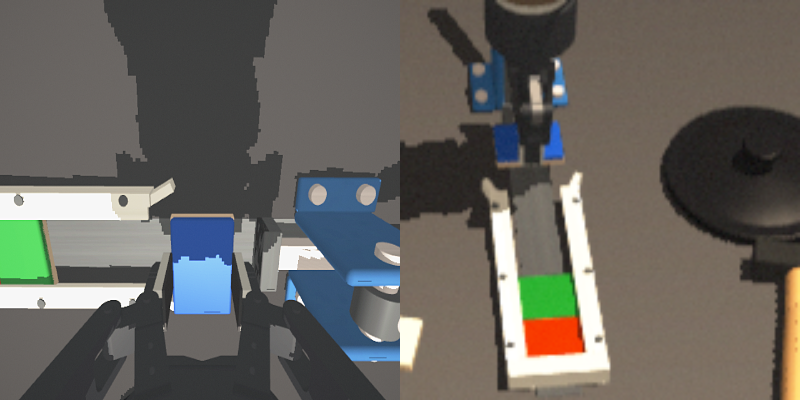

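Blue hangs about 1 mm to the robot's side. I correct, lower and slide in.

Call:
arm_command --steps '[0.001, 0, -0.012, 0, 0.42, 0.001, 0, -0.022, 0, 0.42, 0.001, 0, -0.0258, 0, 0.42, 0.001, 0, -0.0258, 0, 0.42, 0.001, -0.004, -0.0258, 0, 0.42, 0.0015, -0.008, -0.0258, 0, 0.42, 0.0015, -0.012, -0.0258, 0, 0.42, 0.0015, -0.016, -0.0258, 0, 0.42, 0.0015, -0.02, -0.0258, 0, 0.42, 0.0015, -0.024, -0.0258, 0, 0.42]' --force 25

```text
clock: 39.2
tool_pos: [0.5629, 0.0406, 0.0036]
orientation: [[-0.0, -1.0, -0.026], [-0.0, -0.026, 1.0], [-1.0, 0.0, -0.0]]
ft_force: [0.7, 1.7, 0.2]
finger_gap: 0.0431
```

Call:
arm_command --steps '[0, -0.003, 0, 0, 0.42, 0, -0.006, 0, 0, 0.42, 0, -0.009, 0, 0, 0.42, 0, -0.012, 0, 0, 0.42, 0, -0.015, 0, 0, 0.42, 0.0005, -0.018, 0, 0, 0.42, 0.0005, -0.021, 0, 0, 0.42, 0.0005, -0.025, 0, 0, 0.42, 0.0005, -0.029, 0, 0, 0.42, 0.0005, -0.034, 0, 0, 0.42]'

```text
clock: 40.2
tool_pos: [0.5635, 0.0068, 0.0038]
orientation: [[-0.0, -1.0, -0.026], [-0.0, -0.026, 1.0], [-1.0, 0.0, -0.0]]
ft_force: [0.2, 0.6, -0.6]
finger_gap: 0.043
```

```bash
python3 chk.py 21 blue
```

```text
[0.5635 0.0068 0.0038] [17.7 -0.2] 0.043 [ 0.2  0.6 -0.6] yaw 91.5 t 40.2
side {'n': 125, 'c': (31.6, -5.5), 'size': (64.4, 53.0), 'yaw': -30.7, 'tilt': [0.161, -0.059], 'x': -5.0, 'X': 70.9}
wrist {'n': 8391, 'c': (18.9, 0.2), 'size': (44.9, 59.7), 'yaw': 0.0, 'tilt': [-0.0, 0.0], 'x': -3.6, 'X': 41.3}
rail -1 1635 [-39.6 -32.1 -23.7]
rail 1 1233 [23.  30.9 39.8]
```

View pics/m21.png

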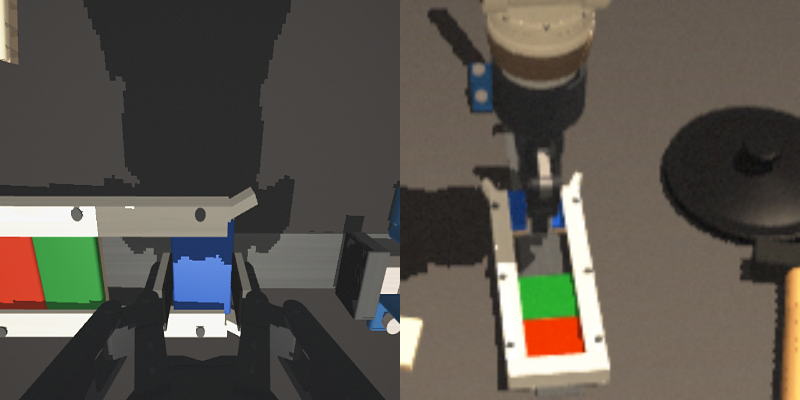

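Call:
arm_command --steps '[0, -0.005, 0, 0, 0.42, 0, -0.01, 0, 0, 0.42, 0, -0.015, 0, 0, 0.42, 0.0005, -0.02, 0, 0, 0.42, 0.0005, -0.025, 0, 0, 0.42, 0.0005, -0.026, -0.001, 0, 0.42, 0.0005, -0.026, -0.0012, 0, 0.42, 0.0005, -0.026, -0.0012, 0, 0.55, 0.0005, -0.026, -0.0012, 0, 0.6, 0.0005, -0.026, -0.0012, 0, 0.6]'

```text
clock: 41.3
tool_pos: [0.5639, -0.0188, 0.0025]
orientation: [[-0.0, -1.0, -0.026], [0.0, -0.026, 1.0], [-1.0, 0.0, 0.0]]
ft_force: [0.0, 0.3, -0.3]
finger_gap: 0.0511
```

Call:
arm_command --steps '[0, 0, 0.0, 0, 0.6, 0, 0, 0.02, 0, 0.6, 0, 0, 0.045, 0, 0.4, 0, 0.02, 0.045, 0, 0, -0.001, 0.042, 0.045, 0, 0, -0.001, 0.042, 0.045, 0, 0, -0.001, 0.042, 0.025, 0, 0, -0.001, 0.042, 0.004, 0, 0, -0.001, 0.042, 0.002, 0, 0, -0.001, 0.042, 0.002, 0, 0]'

```text
clock: 42.3
tool_pos: [0.5625, 0.0228, 0.0043]
orientation: [[-0.001, -1.0, -0.026], [-0.0, -0.026, 1.0], [-1.0, 0.001, -0.0]]
ft_force: [-0.4, -0.4, 1.2]
finger_gap: -0.0002
```

Call:
arm_command --steps '[0, -0.006, 0, 0, 0, 0, -0.012, 0, 0, 0, 0, -0.017, 0, 0, 0, 0.0005, -0.022, 0, 0, 0, 0.0005, -0.027, 0, 0, 0, 0.001, -0.031, 0, 0, 0, 0.001, -0.034, 0, 0, 0, 0.001, -0.037, 0, 0, 0, 0.001, -0.039, 0, 0, 0, 0.001, -0.04, 0, 0, 0]'

```text
clock: 43.3
tool_pos: [0.5639, -0.017, 0.0046]
orientation: [[-0.0, -1.0, -0.026], [0.0, -0.026, 1.0], [-1.0, 0.0, 0.0]]
ft_force: [-0.4, 1.6, 0.8]
finger_gap: 0.0001
```

```bash
python3 chk.py 22 blue
```

```text
[ 0.5639 -0.017   0.0046] [41.5 -0.3] 0.0001 [-0.4  1.6  0.8] yaw 91.5 t 43.3
side {'n': 347, 'c': (73.4, 0.1), 'size': (46.0, 45.7), 'yaw': -89.7, 'tilt': [0.004, -0.006], 'x': 50.5, 'X': 96.6}
wrist {'n': 6264, 'c': (72.0, 2.2), 'size': (46.3, 45.2), 'yaw': -89.8, 'tilt': [-0.007, -0.005], 'x': 49.0, 'X': 95.2}
rail -1 1607 [-39.6 -31.9 -23.5]
```

View pics/m22.png

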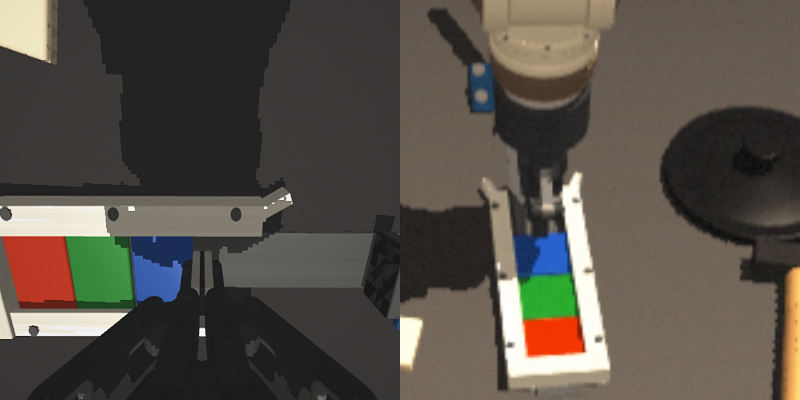

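Call:
arm_command --steps '[0, -0.0005, 0, 0, 0, 0, -0.001, 0, 0, 0, 0, -0.0015, 0, 0, 0, 0, -0.002, 0, 0, 0, 0, -0.0025, 0, 0, 0, 0, -0.003, 0, 0, 0, 0, -0.0035, 0, 0, 0, 0, -0.004, 0, 0, 0, 0, -0.004, 0, 0, 0, 0, -0.004, 0, 0, 0]'

```text
clock: 44.4
tool_pos: [0.564, -0.0189, 0.0046]
orientation: [[0.0, -1.0, -0.027], [0.004, -0.027, 1.0], [-1.0, -0.0, 0.004]]
ft_force: [0.2, 11.8, 0.4]
finger_gap: 0.0004
```

Blue has butted. Next is cream at (428.6,-127), turned -12.4°.

Call:
arm_command --steps '[0, 0.004, 0, 0, 0, 0, 0.004, 0.04, 0, 0, -0.03, -0.02, 0.08, -5, 0.3, -0.07, -0.05, 0.09, -10, 0.75, -0.11, -0.085, 0.09, -13.9, 0.75, -0.135, -0.106, 0.09, -13.9, 0.75, -0.135, -0.106, 0.09, -13.9, 0.75, -0.135, -0.106, 0.09, -13.9, 0.75, -0.135, -0.106, 0.09, -13.9, 0.75, -0.135, -0.106, 0.09, -13.9, 0.75]'

```text
clock: 45.4
tool_pos: [0.4296, -0.1263, 0.0945]
orientation: [[-0.0, -0.977, 0.214], [0.0, 0.214, 0.977], [-1.0, 0.0, -0.0]]
ft_force: [-0.5, 0.8, -0.5]
finger_gap: 0.0639
```

```bash
python3 look.py 23
```

```text
[ 0.4296 -0.1263  0.0945] [-0.5  0.8 -0.5] yaw 77.6 45.4
top ('green', 388.2, -328.8, 40.6, 30.1, 41.2, 6.4, [422.0, 304.0])
top ('blue', 566.9, -43.9, 40.6, 38.2, 0.9, 8.7, [308.0, 229.0])
side ('red', 567.2, -138.8, 46.2, 41.5, 1.2, 10.7, [341.0, 304.0])
side ('green', 565.9, -95.3, 46.0, 44.5, 1.4, 10.6, [339.0, 288.0])
side ('green', 387.9, -331.4, 42.6, 31.7, 41.0, 7.5, [247.0, 402.0])
side ('blue', 564.9, -48.6, 47.5, 45.9, -89.4, 10.7, [337.0, 271.0])
side ('cream', 428.8, -128.3, 58.6, 46.8, -11.9, 10.6, [272.0, 305.0])
wrist ('red', 571.5, -138.1, 45.2, 42.7, -89.1, 11.3, [345.0, 412.0])
wrist ('green', 300.5, -290.8, 57.2, 27.7, -28.1, 13.9, [15.0, 112.0])
wrist ('green', 388.6, -329.7, 42.5, 32.9, 41.7, 7.8, [37.0, 257.0])
wrist ('green', 571.9, -100.0, 43.4, 30.7, 1.4, 11.3, [388.0, 414.0])
wrist ('cream', 428.7, -126.3, 59.5, 45.0, -12.4, 11.1, [323.0, 251.0])
```

View pics/m23.png

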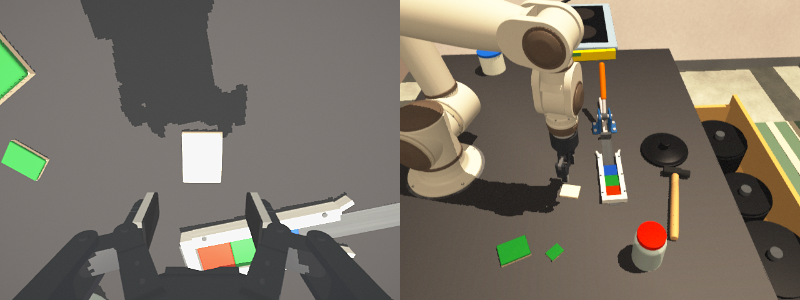

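Cream is under the gripper. I grip it and carry it.

Call:
arm_command --steps '[-0.0005, 0, -0.03, 0, 0.75, -0.0005, 0, -0.065, 0, 0.75, -0.0005, 0, -0.085, 0, 0.75, -0.0005, 0, -0.092, 0, 0.75, -0.0005, 0, -0.092, 0, 0.6, -0.0005, 0, -0.092, 0, 0.42, -0.0005, 0, -0.092, 0, 0.42, -0.0005, 0, -0.092, 0, 0.42, -0.0005, 0, -0.092, 0, 0.42, -0.0005, 0, -0.077, 0, 0.42]' --force 45

```text
clock: 46.55
tool_pos: [0.4275, -0.1266, 0.0166]
orientation: [[-0.002, -0.977, 0.215], [0.001, 0.215, 0.977], [-1.0, 0.002, 0.0]]
ft_force: [-0.2, -0.7, -1.5]
finger_gap: 0.0431
```

Call:
arm_command --steps '[0, 0.01, 0.012, 2, 0.42, 0, 0.055, 0.012, 8, 0.42, 0, 0.1, 0.012, 13.9, 0.42, 0, 0.145, 0.012, 13.9, 0.42, 0.01, 0.185, 0.012, 13.9, 0.42, 0.05, 0.191, 0.012, 13.9, 0.42, 0.095, 0.191, 0.012, 13.9, 0.42, 0.134, 0.191, 0.012, 13.9, 0.42, 0.134, 0.191, 0.012, 13.9, 0.42, 0.134, 0.191, 0.012, 13.9, 0.42]'

```text
clock: 47.55
tool_pos: [0.5623, 0.0647, 0.0291]
orientation: [[-0.002, -1.0, -0.027], [-0.0, -0.027, 1.0], [-1.0, 0.002, -0.0]]
ft_force: [0.7, -0.5, -0.7]
finger_gap: 0.0433
```

```bash
python3 chk.py 24 cream
```

```text
[0.5623 0.0647 0.0291] [-40.2   0.1] 0.0433 [ 0.7 -0.5 -0.7] yaw 91.6 t 47.55
side {'n': 1165, 'c': (64.7, 1.8), 'size': (250.6, 86.2), 'yaw': -89.6, 'tilt': [-0.026, 0.017], 'x': -60.8, 'X': 190.0}
wrist {'n': 16536, 'c': (37.7, 1.3), 'size': (82.0, 200.1), 'yaw': 88.6, 'tilt': [-0.136, 0.026], 'x': -61.8, 'X': 138.7}
rail -1 1184 [-39.5 -32.  -23.7]
rail 1 209 [23.1 26.1 31.7]
```

View pics/m24.png

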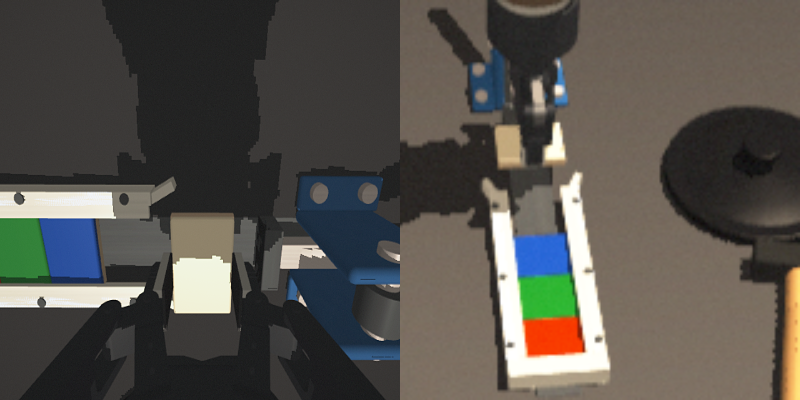

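Cream is centred. I lower it and slide it in to about x = 5.

Call:
arm_command --steps '[0, 0, -0.012, 0, 0.42, 0, 0, -0.022, 0, 0.42, 0, 0, -0.0255, 0, 0.42, 0, 0, -0.0255, 0, 0.42, 0, -0.004, -0.0255, 0, 0.42, 0, -0.008, -0.0255, 0, 0.42, 0, -0.012, -0.0255, 0, 0.42, 0, -0.016, -0.0255, 0, 0.42, 0.0005, -0.02, -0.0255, 0, 0.42, 0.0005, -0.024, -0.0255, 0, 0.42]' --force 25

```text
clock: 48.65
tool_pos: [0.5631, 0.0397, 0.0041]
orientation: [[0.0, -1.0, -0.026], [-0.0, -0.026, 1.0], [-1.0, -0.0, -0.0]]
ft_force: [0.8, -0.1, -1.6]
finger_gap: 0.0428
```

Call:
arm_command --steps '[0, -0.003, 0, 0, 0.42, 0, -0.006, 0, 0, 0.42, 0, -0.009, 0, 0, 0.42, 0, -0.012, 0, 0, 0.42, 0, -0.015, 0, 0, 0.42, 0.0005, -0.018, 0, 0, 0.42, 0.0005, -0.021, 0, 0, 0.42, 0.0005, -0.021, -0.0012, 0, 0.42, 0.0005, -0.021, -0.0012, 0, 0.42, 0.0005, -0.021, -0.0012, 0, 0.42]'

```text
clock: 49.65
tool_pos: [0.5637, 0.0187, 0.0036]
orientation: [[0.001, -1.0, -0.025], [-0.001, -0.025, 1.0], [-1.0, -0.001, -0.001]]
ft_force: [-1.9, -4.1, 5.7]
finger_gap: 0.043
```

```bash
python3 chk.py 25 cream
```

```text
[0.5637 0.0187 0.0036] [5.8 0.3] 0.043 [-1.9 -4.1  5.7] yaw 91.5 t 49.65
side {'n': 991, 'c': (86.9, 0.2), 'size': (82.4, 207.6), 'yaw': 88.4, 'tilt': [0.013, 0.005], 'x': -15.8, 'X': 190.0}
wrist {'n': 16269, 'c': (71.0, 1.3), 'size': (83.0, 178.9), 'yaw': 88.4, 'tilt': [0.044, 0.006], 'x': -17.4, 'X': 161.5}
rail -1 1651 [-39.6 -32.  -23.4]
rail 1 1139 [23.1 30.7 39.4]
```

View pics/m25.png

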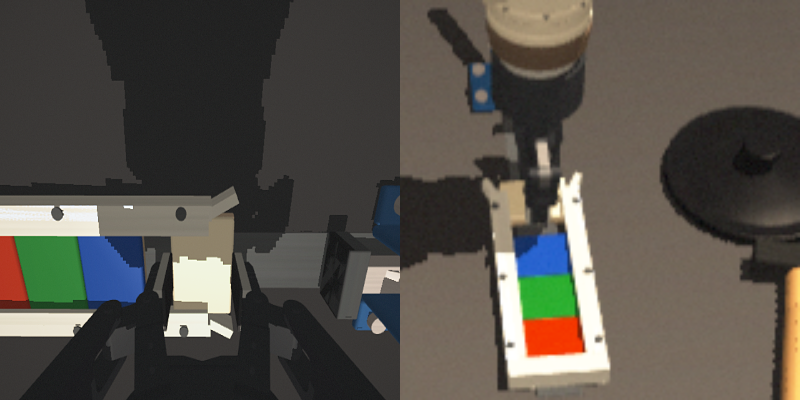

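Call:
arm_command --steps '[0, 0, 0.0, 0, 0.55, 0, 0, 0, 0, 0.6, 0, 0, 0.0, 0, 0.6, 0, 0, 0.02, 0, 0.6, 0, 0, 0.045, 0, 0.4, 0, 0.02, 0.045, 0, 0, -0.001, 0.042, 0.045, 0, 0, -0.001, 0.042, 0.045, 0, 0, -0.001, 0.042, 0.02, 0, 0, -0.001, 0.042, 0.003, 0, 0]'

```text
clock: 50.75
tool_pos: [0.5623, 0.061, 0.0049]
orientation: [[-0.0, -1.0, -0.026], [-0.0, -0.026, 1.0], [-1.0, 0.0, -0.0]]
ft_force: [1.3, 0.1, -0.9]
finger_gap: -0.0001
```

Call:
arm_command --steps '[0, 0, 0, 0, 0, 0, -0.004, 0, 0, 0, 0, -0.009, 0, 0, 0, 0, -0.014, 0, 0, 0, 0.0005, -0.019, 0, 0, 0, 0.0005, -0.023, 0, 0, 0, 0.0005, -0.027, 0, 0, 0, 0.001, -0.03, 0, 0, 0, 0.001, -0.032, 0, 0, 0, 0.001, -0.032, 0, 0, 0]'

```text
clock: 51.75
tool_pos: [0.5634, 0.0289, 0.0058]
orientation: [[-0.0, -1.0, -0.026], [-0.0, -0.026, 1.0], [-1.0, 0.0, -0.0]]
ft_force: [-0.3, 0.9, 0.6]
finger_gap: 0.0005
```

```bash
python3 chk.py 26 cream
```

```text
[0.5634 0.0289 0.0058] [-4.4  0.3] 0.0005 [-0.3  0.9  0.6] yaw 91.5 t 51.75
side {'n': 1193, 'c': (87.0, 1.9), 'size': (84.2, 205.9), 'yaw': 89.8, 'tilt': [0.032, 0.007], 'x': -15.8, 'X': 189.9}
wrist {'n': 14359, 'c': (73.6, 0.2), 'size': (158.5, 80.3), 'yaw': -89.8, 'tilt': [0.064, -0.017], 'x': -5.8, 'X': 152.7}
rail -1 1581 [-39.7 -32.1 -23.7]
```

View pics/m26.png

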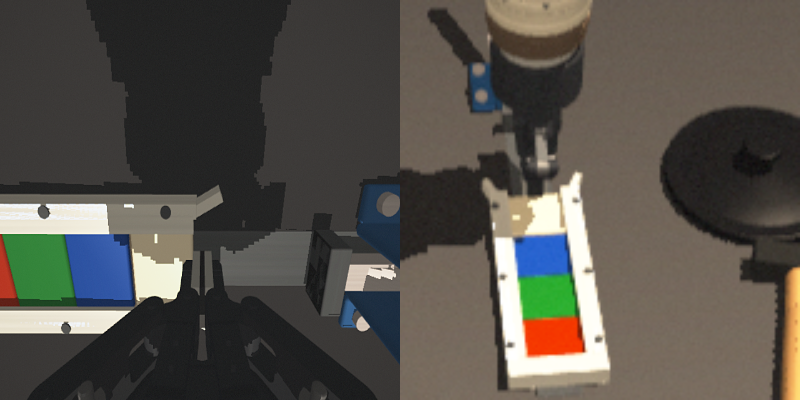

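Call:
arm_command --steps '[0, -0.0008, 0, 0, 0, 0, -0.0015, 0, 0, 0, 0, -0.002, 0, 0, 0, 0, -0.0025, 0, 0, 0, 0, -0.003, 0, 0, 0, 0, -0.0035, 0, 0, 0, 0, -0.004, 0, 0, 0, 0, -0.0045, 0, 0, 0, 0, -0.005, 0, 0, 0, 0, -0.005, 0, 0, 0]'

```text
clock: 52.85
tool_pos: [0.5635, 0.0261, 0.006]
orientation: [[0.0, -1.0, -0.027], [0.004, -0.027, 1.0], [-1.0, -0.0, 0.004]]
ft_force: [0.7, 12.0, -0.7]
finger_gap: -0.0003
```

All four are butted (12 N, cream's rear at x≈5.8 mm, so inside). Now the lever: lift out, turn the tool 90°, and hover above lever_grip.

Call:
arm_command --steps '[0, 0.005, 0, 0, 0, 0, 0.005, 0.04, 0, 0, 0, 0.005, 0.08, -8.5, 0, 0, 0.005, 0.12, -17, 0, 0, 0.005, 0.16, -25.5, 0, 0, 0.005, 0.2, -34, 0, 0, 0.005, 0.24, -42.5, 0, 0, 0.005, 0.244, -51, 0, 0, 0.005, 0.244, -59.5, 0, 0, 0.005, 0.244, -68, 0]'

```text
clock: 53.85
tool_pos: [0.5637, 0.0289, 0.2504]
orientation: [[0.001, -0.393, 0.92], [-0.001, 0.92, 0.393], [-1.0, -0.001, 0.001]]
ft_force: [0.5, 0.7, -0.1]
finger_gap: -0.0002
```

Call:
arm_command --steps '[-0.001, 0.02, 0, -8, 0, -0.001, 0.05, 0, -16, 0, -0.002, 0.085, 0, -22.1, 0, -0.003, 0.12, 0, -22.1, 0, -0.004, 0.155, 0, -22.1, 0, -0.005, 0.19, 0, -22.1, 0, -0.006, 0.2235, 0, -22.1, 0, -0.006, 0.2235, 0, -22.1, 0, -0.006, 0.2235, 0, -22.1, 0, -0.006, 0.2235, 0, -22.1, 0]'

```text
clock: 54.85
tool_pos: [0.5576, 0.2519, 0.2499]
orientation: [[0.0, -0.023, 1.0], [-0.001, 1.0, 0.023], [-1.0, -0.001, 0.0]]
ft_force: [0.1, -0.1, 0.3]
finger_gap: 0.0
```

```bash
cat > lev.py <<'E'
import sys
from h import *
tag=sys.argv[1]
o=ctrl.get_obs();print(o["tool_pos"].round(4),jig(o["tool_pos"]*1000).round(1),o["ft_force"].round(1),"yaw",np.degrees(np.arctan2(o["orientation"][1,2],o["orientation"][0,2])).round(1),o["clock"],o["joint_pos"].round(2))
for n in("side","wrist"):
    f=grab(n,n+tag);P=cloud(f)*1000;hs=cv2.cvtColor(f["color"],cv2.COLOR_RGB2HSV)
    m=(hs[...,0]>7)&(hs[...,0]<17)&(hs[...,1]>200)&(P[...,2]>60)&(P[...,1]>150)&(abs(P[...,0]-556)<25)
    q=P[m]
    if len(q)>20:
        J=jig(q); print(n,len(q),"x",J[:,0].min().round(),J[:,0].max().round(),"y",J[:,1].min().round(1),J[:,1].max().round(1),"z",q[:,2].min().round(),q[:,2].max().round())
        print(" slope deg",np.degrees(np.arctan(-np.polyfit(J[:,0],q[:,2],1)[0])).round(1))
a=cv2.imread(f"pics/wrist{tag}.png");b=cv2.imread(f"pics/side{tag}.png")[80:340,220:480]
cv2.imwrite(f"pics/m{tag}.png",np.hstack([cv2.resize(a,(400,400)),cv2.resize(b,(400,400))]))
E
python3 lev.py 27
```

```text
[0.5576 0.2519 0.2499] [-2.274e+02 -2.000e-01] [ 0.1 -0.1  0.3] yaw 1.3 54.85 [ 0.42  0.25  0.4   1.72 -0.    1.97]
side 346 x -279.0 -184.0 y -11.1 10.4 z 112.0 214.0
 slope deg 47.6
wrist 70 x -288.0 -199.0 y -10.2 3.2 z 123.0 208.0
 slope deg 43.1
```

View pics/m27.png

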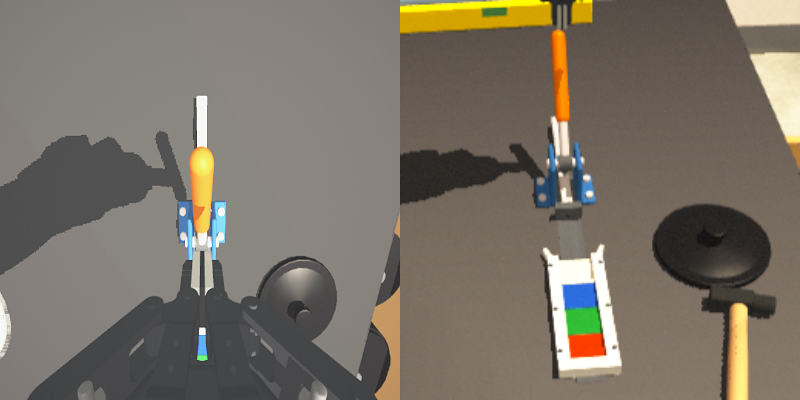

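The tool is centred over the handle (handle y -11 to +10, slope 47.6°). I descend to contact and make the first stroke along the arc.

Call:
arm_command --steps '[0, -0.003, -0.035, 0, 0, 0, -0.003, -0.068, 0, 0, 0, -0.003, -0.072, 0, 0, 0, 0.001, -0.079, 0, 0, 0, 0.006, -0.084, 0, 0, 0, 0.011, -0.09, 0, 0, -0.0005, 0.015, -0.095, 0, 0, -0.0005, 0.019, -0.1, 0, 0, -0.0005, 0.023, -0.105, 0, 0, -0.0005, 0.027, -0.11, 0, 0]'

```text
clock: 55.95
tool_pos: [0.5576, 0.2808, 0.1412]
orientation: [[0.002, -0.025, 1.0], [0.001, 1.0, 0.025], [-1.0, 0.001, 0.003]]
ft_force: [-0.6, -1.2, 5.4]
finger_gap: 0.0
```

```bash
python3 lev.py 28
```

```text
[0.5576 0.2808 0.1412] [-256.3    0.6] [-0.6 -1.2  5.4] yaw 1.4 55.95 [0.47 0.25 0.18 1.5  0.   2.01]
side 156 x -313.0 -197.0 y -11.0 10.0 z 97.0 189.0
 slope deg 32.7
wrist 113 x -325.0 -250.0 y -10.4 9.9 z 124.0 162.0
 slope deg 23.8
```

View pics/m28.png

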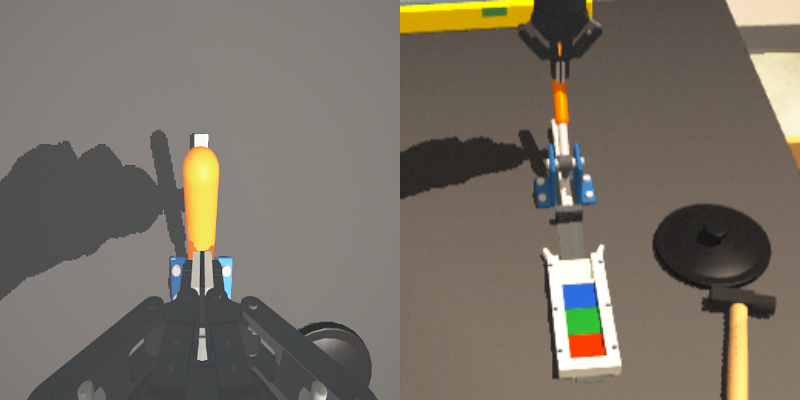

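Moving well at 5 N. I continue to the bottom.

Call:
arm_command --steps '[0, 0.005, -0.009, 0, 0, 0, 0.009, -0.018, 0, 0, -0.0005, 0.013, -0.027, 0, 0, -0.0005, 0.016, -0.035, 0, 0, -0.0005, 0.018, -0.042, 0, 0, -0.0005, 0.02, -0.047, 0, 0, -0.0005, 0.02, -0.05, 0, 0, -0.0005, 0.02, -0.052, 0, 0, -0.0005, 0.02, -0.052, 0, 0, -0.0005, 0.02, -0.052, 0, 0]'

```text
clock: 57.05
tool_pos: [0.5574, 0.301, 0.0907]
orientation: [[0.004, -0.025, 1.0], [0.003, 1.0, 0.025], [-1.0, 0.003, 0.004]]
ft_force: [-2.4, 2.2, 13.6]
finger_gap: 0.0001
```

```bash
python3 lev.py 29
```

```text
[0.5574 0.301  0.0907] [-276.6    0.8] [-2.4  2.2 13.6] yaw 1.4 57.05 [0.49 0.27 0.12 1.41 0.   2.04]
side 95 x -325.0 -210.0 y -10.9 10.0 z 67.0 141.0
 slope deg 7.9
wrist 68 x -349.0 -276.0 y -10.5 10.2 z 84.0 93.0
 slope deg 3.3
```

Fully down (slope 7.9°). I let it spring back.

Call:
arm_command --steps '[0, -0.004, 0.02, 0, 0, 0.0005, -0.012, 0.04, 0, 0, 0.0005, -0.025, 0.06, 0, 0, 0.001, -0.04, 0.08, 0, 0, 0.001, -0.05, 0.096, 0, 0, 0.001, -0.052, 0.1, 0, 0, 0.001, -0.052, 0.1, 0, 0, 0.001, -0.052, 0.1, 0, 0, 0.001, -0.052, 0.1, 0, 0, 0.001, -0.052, 0.1, 0, 0]'

```text
clock: 58.15
tool_pos: [0.5571, 0.248, 0.1869]
orientation: [[-0.001, -0.025, 1.0], [-0.0, 1.0, 0.025], [-1.0, -0.0, -0.001]]
ft_force: [-0.3, -0.1, -0.7]
finger_gap: -0.0001
```

```bash
python3 lev.py 30
```

```text
[0.5571 0.248  0.1869] [-223.6   -0.7] [-0.3 -0.1 -0.7] yaw 1.4 58.15 [0.42 0.22 0.24 1.59 0.   1.96]
side 274 x -268.0 -184.0 y -11.0 10.1 z 110.0 238.0
 slope deg 47.9
wrist 112 x -288.0 -202.0 y -10.4 9.5 z 128.0 208.0
 slope deg 41.6
```

View pics/m30.png

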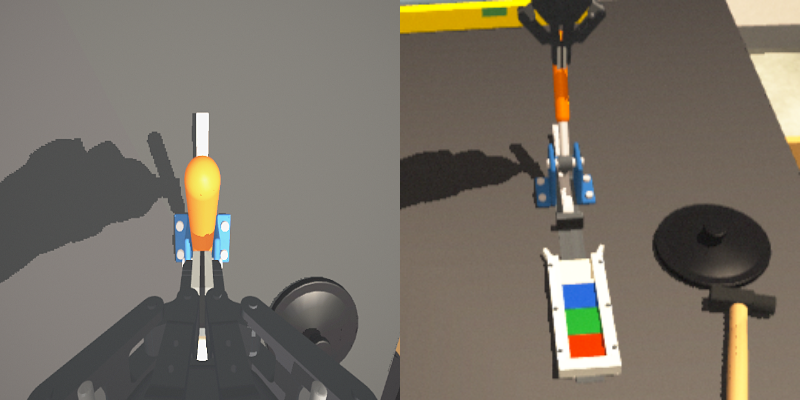

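The lever is up again and the jaw has advanced one notch. Now repeated strokes.

Call:
arm_command --steps '[0, 0, -0.013, 0, 0, 0, 0.009, -0.022, 0, 0, 0, 0.018, -0.0325, 0, 0, 0, 0.026, -0.044, 0, 0, 0, 0.033, -0.053, 0, 0, 0, 0.04, -0.065, 0, 0, -0.0005, 0.045, -0.076, 0, 0, -0.0005, 0.049, -0.087, 0, 0, -0.0005, 0.052, -0.095, 0, 0, -0.0005, 0.052, -0.0985, 0, 0]'

```text
clock: 59.25
tool_pos: [0.5571, 0.3, 0.0898]
orientation: [[0.001, -0.024, 1.0], [0.0, 1.0, 0.024], [-1.0, -0.0, 0.001]]
ft_force: [-5.3, -6.6, 25.9]
finger_gap: 0.0
```

Call:
arm_command --steps '[0, 0, 0, 0, 0, 0, 0, 0, 0, 0, 0, -0.006, 0.02, 0, 0, 0, -0.014, 0.04, 0, 0, 0.0005, -0.027, 0.06, 0, 0, 0.0005, -0.042, 0.08, 0, 0, 0.0005, -0.051, 0.096, 0, 0, 0.0005, -0.052, 0.0985, 0, 0, 0.0005, -0.052, 0.0985, 0, 0, 0.0005, -0.052, 0.0985, 0, 0]'

```text
clock: 60.25
tool_pos: [0.5572, 0.2481, 0.1865]
orientation: [[-0.002, -0.025, 1.0], [-0.0, 1.0, 0.025], [-1.0, -0.0, -0.002]]
ft_force: [-1.0, -0.0, 0.7]
finger_gap: -0.0001
```

Call:
arm_command --steps '[0, 0, -0.013, 0, 0, 0, 0.009, -0.022, 0, 0, 0, 0.018, -0.0325, 0, 0, 0, 0.026, -0.044, 0, 0, 0, 0.033, -0.053, 0, 0, 0, 0.04, -0.065, 0, 0, -0.0005, 0.045, -0.076, 0, 0, -0.0005, 0.049, -0.087, 0, 0, -0.0005, 0.052, -0.095, 0, 0, -0.0005, 0.052, -0.0985, 0, 0]'

```text
clock: 61.25
tool_pos: [0.5569, 0.3, 0.0898]
orientation: [[0.001, -0.024, 1.0], [0.0, 1.0, 0.024], [-1.0, 0.0, 0.001]]
ft_force: [-7.7, -5.8, 25.4]
finger_gap: 0.0001
```

Call:
arm_command --steps '[0, 0, 0, 0, 0, 0, 0, 0, 0, 0, 0, -0.006, 0.02, 0, 0, 0, -0.014, 0.04, 0, 0, 0.0005, -0.027, 0.06, 0, 0, 0.0005, -0.042, 0.08, 0, 0, 0.0005, -0.051, 0.096, 0, 0, 0.0005, -0.052, 0.0985, 0, 0, 0.0005, -0.052, 0.0985, 0, 0, 0.0005, -0.052, 0.0985, 0, 0]'

```text
clock: 62.25
tool_pos: [0.5572, 0.2481, 0.1865]
orientation: [[-0.002, -0.024, 1.0], [-0.0, 1.0, 0.024], [-1.0, -0.0, -0.002]]
ft_force: [1.0, -0.5, 1.1]
finger_gap: -0.0001
```

```bash
python3 lev.py 31
```

```text
[0.5572 0.2481 0.1865] [-223.7   -0.7] [ 1.  -0.5  1.1] yaw 1.4 62.25 [0.42 0.22 0.24 1.59 0.   1.97]
side 271 x -267.0 -183.0 y -11.0 10.0 z 110.0 237.0
 slope deg 47.8
wrist 98 x -307.0 -202.0 y -10.3 9.5 z 128.0 330.0
 slope deg 46.7
```

View pics/m31.png

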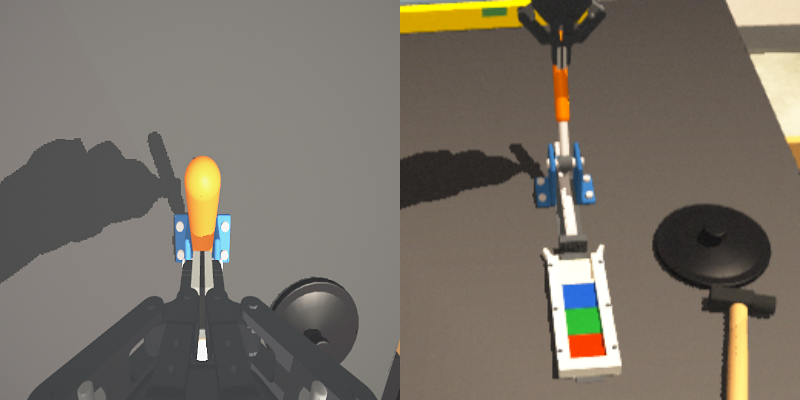

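Jaw is at the flare after 3 strokes. Three more.

Call:
arm_command --steps '[0, 0, -0.013, 0, 0, 0, 0.009, -0.022, 0, 0, 0, 0.018, -0.0325, 0, 0, 0, 0.026, -0.044, 0, 0, 0, 0.033, -0.053, 0, 0, 0, 0.04, -0.065, 0, 0, -0.0005, 0.045, -0.076, 0, 0, -0.0005, 0.049, -0.087, 0, 0, -0.0005, 0.052, -0.095, 0, 0, -0.0005, 0.052, -0.0985, 0, 0]'

```text
clock: 63.35
tool_pos: [0.557, 0.2996, 0.0897]
orientation: [[0.001, -0.024, 1.0], [-0.001, 1.0, 0.024], [-1.0, -0.001, 0.001]]
ft_force: [-4.8, -6.4, 25.5]
finger_gap: 0.0003
```

Call:
arm_command --steps '[0, 0, 0, 0, 0, 0, 0, 0, 0, 0, 0, -0.006, 0.02, 0, 0, 0, -0.014, 0.04, 0, 0, 0.0005, -0.027, 0.06, 0, 0, 0.0005, -0.042, 0.08, 0, 0, 0.0005, -0.051, 0.096, 0, 0, 0.0005, -0.052, 0.0985, 0, 0, 0.0005, -0.052, 0.0985, 0, 0, 0.0005, -0.052, 0.0985, 0, 0]'

```text
clock: 64.35
tool_pos: [0.5572, 0.2481, 0.1865]
orientation: [[-0.002, -0.024, 1.0], [-0.0, 1.0, 0.024], [-1.0, -0.0, -0.002]]
ft_force: [-0.2, 0.0, -0.3]
finger_gap: 0.0001
```

```bash
python3 lev.py 32
```

```text
[0.5572 0.2481 0.1865] [-223.7   -0.6] [-0.2  0.  -0.3] yaw 1.4 64.35 [0.42 0.22 0.24 1.59 0.   1.97]
side 273 x -269.0 -182.0 y -11.3 10.2 z 111.0 234.0
 slope deg 49.1
wrist 108 x -288.0 -202.0 y -10.4 9.6 z 129.0 208.0
 slope deg 42.6
```

View pics/m32.png

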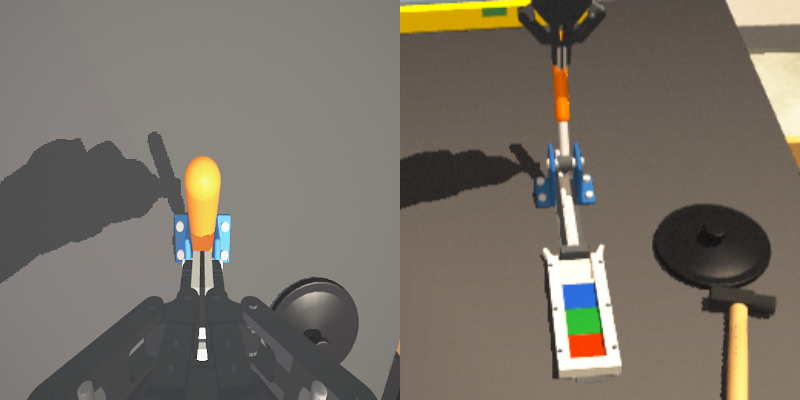

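Jaw is at or near contact. Two more strokes to be sure it is tight.

Call:
arm_command --steps '[0, 0, -0.013, 0, 0, 0, 0.009, -0.022, 0, 0, 0, 0.018, -0.0325, 0, 0, 0, 0.026, -0.044, 0, 0, 0, 0.033, -0.053, 0, 0, 0, 0.04, -0.065, 0, 0, -0.0005, 0.045, -0.076, 0, 0, -0.0005, 0.049, -0.087, 0, 0, -0.0005, 0.052, -0.095, 0, 0, -0.0005, 0.052, -0.0985, 0, 0]'

```text
clock: 65.45
tool_pos: [0.5579, 0.3001, 0.0908]
orientation: [[0.004, -0.024, 1.0], [0.0, 1.0, 0.024], [-1.0, 0.0, 0.004]]
ft_force: [-2.3, -4.9, 23.1]
finger_gap: -0.0001
```

```bash
python3 lev.py 33
```

```text
[0.5579 0.3001 0.0908] [-275.6    1.3] [-2.3 -4.9 23.1] yaw 1.4 65.45 [ 0.49  0.27  0.12  1.41 -0.    2.04]
side 94 x -337.0 -211.0 y -11.0 9.7 z 72.0 126.0
 slope deg 9.5
wrist 69 x -359.0 -275.0 y -10.5 10.2 z 84.0 234.0
 slope deg 16.1
```

Call:
arm_command --steps '[0, 0, 0, 0, 0, 0, 0, 0, 0, 0, 0, -0.006, 0.02, 0, 0, 0, -0.014, 0.04, 0, 0, 0.0005, -0.027, 0.06, 0, 0, 0.0005, -0.042, 0.08, 0, 0, 0.0005, -0.051, 0.096, 0, 0, 0.0005, -0.052, 0.0985, 0, 0, 0.0005, -0.052, 0.0985, 0, 0, 0.0005, -0.052, 0.0985, 0, 0]'

```text
clock: 66.55
tool_pos: [0.5571, 0.2481, 0.1864]
orientation: [[-0.002, -0.024, 1.0], [-0.0, 1.0, 0.024], [-1.0, -0.0, -0.002]]
ft_force: [-0.2, 0.6, 0.0]
finger_gap: 0.0003
```

```bash
python3 lev.py 34
```

```text
[0.5571 0.2481 0.1864] [-223.7   -0.7] [-0.2  0.6  0. ] yaw 1.4 66.55 [0.42 0.22 0.24 1.59 0.   1.97]
side 271 x -265.0 -184.0 y -11.0 10.3 z 111.0 236.0
 slope deg 48.8
wrist 101 x -287.0 -202.0 y -10.4 9.6 z 128.0 209.0
 slope deg 42.5
```

View pics/m34.png

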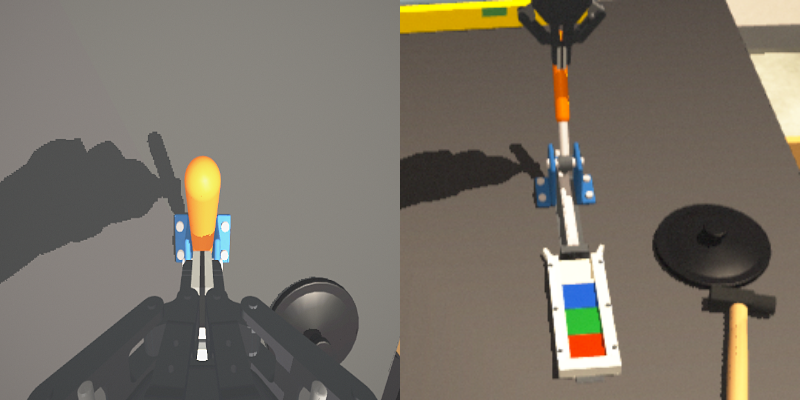

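Call:
arm_command --steps '[0, 0, -0.013, 0, 0, 0, 0.009, -0.022, 0, 0, 0, 0.018, -0.0325, 0, 0, 0, 0.026, -0.044, 0, 0, 0, 0.033, -0.053, 0, 0, 0, 0.04, -0.065, 0, 0, -0.0005, 0.045, -0.076, 0, 0, -0.0005, 0.049, -0.087, 0, 0, -0.0005, 0.052, -0.095, 0, 0, -0.0005, 0.052, -0.0995, 0, 0]'

```text
clock: 67.65
tool_pos: [0.5579, 0.3002, 0.0901]
orientation: [[0.004, -0.024, 1.0], [0.001, 1.0, 0.024], [-1.0, 0.0, 0.004]]
ft_force: [-3.2, -6.2, 34.1]
finger_gap: 0.0001
```

Call:
arm_command --steps '[0, 0, 0, 0, 0, 0, 0, 0, 0, 0, 0, -0.006, 0.02, 0, 0, 0, -0.014, 0.04, 0, 0, 0.0005, -0.027, 0.06, 0, 0, 0.0005, -0.042, 0.08, 0, 0, 0.0005, -0.052, 0.1, 0, 0, 0.0005, -0.052, 0.14, 0, 0, 0.0005, -0.052, 0.18, 0, 0, 0.0005, -0.052, 0.18, 0, 0]'

```text
clock: 68.65
tool_pos: [0.5584, 0.2486, 0.2731]
orientation: [[0.006, -0.024, 1.0], [0.003, 1.0, 0.024], [-1.0, 0.003, 0.006]]
ft_force: [0.8, 0.3, 0.5]
finger_gap: 0.0001
```

Call:
arm_command --steps '[-0.02, 0, 0, 0, 0, -0.06, 0, 0, 0, 0, -0.1, 0, 0, 0, 0, -0.14, 0, 0, 0, 0, -0.17, 0.02, 0, 0, 0, -0.2, 0.04, 0, 0, 0, -0.22, 0.06, 0, 0, 0, -0.22, 0.06, 0, 0, 0, -0.22, 0.06, 0, 0, 0, -0.22, 0.06, 0, 0, 0]'

```text
clock: 69.65
tool_pos: [0.3378, 0.3075, 0.2676]
orientation: [[-0.001, -0.024, 1.0], [-0.001, 1.0, 0.024], [-1.0, -0.001, -0.001]]
ft_force: [-0.4, -0.5, 0.2]
finger_gap: 0.0001
```

```bash
python3 lev.py 35
python3 - <<'E'
from h import *
f=grab("top","top35")
for n,tags in(("side",("side30","side31","side32","side34","side35")),("top",("top35",))):
  for t in tags:
    g=dict(np.load(f"pics/{t}.npz")); r={}
    for c in("red","green","blue"):
        x=fit(g,c,(-20,190,-40,40)); r[c]=(x["x"],x["X"]) if x else None
    # jaw: grey points z 20..30, |y|<21
    P=cloud(g)*1000;J=jig(P); m=(P[...,2]>21)&(P[...,2]<29)&(abs(J[...,1])<18)&(J[...,0]>-110)&(J[...,0]<60)
    print(t,r,"jaw front",np.percentile(J[m][:,0],[50,95,99]).round(1) if m.any() else None)
a=cv2.imread("pics/top35.png")[195:265,200:380];b=cv2.imread("pics/side35.png")[200:340,290:390]
cv2.imwrite("pics/m35b.png",np.hstack([cv2.resize(a,(480,187)),np.zeros((187,0,3),np.uint8)]))
cv2.imwrite("pics/m35c.png",cv2.resize(b,(400,560),interpolation=cv2.INTER_CUBIC))
E
```

```text
[0.3378 0.3075 0.2676] [-288.3 -218.6] [-0.4 -0.5  0.2] yaw 1.4 69.65 [ 0.74 -0.12  0.05  1.73 -0.    2.29]
side 378 x -281.0 -184.0 y -11.0 10.3 z 111.0 214.0
 slope deg 47.6
wrist 117 x -284.0 -191.0 y -10.3 -4.6 z 110.0 200.0
 slope deg 44.8
side30 {'red': (141.5, 185.1), 'green': (97.8, 142.1), 'blue': (54.2, 98.1)} jaw front [-71.6 -62.7 -62.2]
side31 {'red': (142.2, 186.5), 'green': (97.9, 141.6), 'blue': (52.7, 98.1)} jaw front [-39.3 -16.1 -13.9]
side32 {'red': (142.0, 185.1), 'green': (98.0, 140.9), 'blue': (52.4, 96.0)} jaw front [-29.5   6.3   7.8]
side34 {'red': (141.8, 186.9), 'green': (97.2, 142.1), 'blue': (52.9, 96.4)} jaw front [-28.3   6.3   7.6]
side35 {'red': (141.9, 188.1), 'green': (96.9, 141.2), 'blue': (53.1, 96.7)} jaw front [-25.4   5.5   7.2]
top35 {'red': (140.9, 181.9), 'green': (95.4, 138.8), 'blue': (49.7, 93.4)} jaw front [-9.5  3.   3.6]
```

View pics/m35c.png

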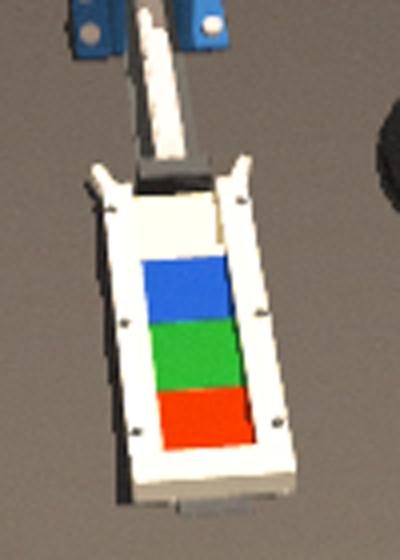

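View pics/top35.png

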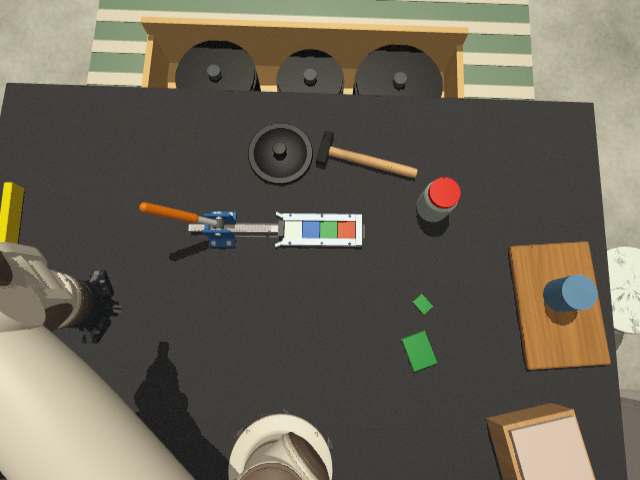

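The top view shows red, green, blue and cream tight at (346..290,230). The jaw sits at x≈5 mm and did not move on strokes 5 and 6, when the ratchet clicked over. The lever is up at 47.6°, and the jar (440,195), lid (280,152) and mallet (370,160) are where they were. I hand in.

```bash
python3 -c "
from plant import ctrl
print(ctrl.sign_off())"
```

```text
the job is handed in; nothing more can be done
None
```

The strip is made up and clamped: red against the end stop, then green, blue and cream. Yellow was missing. I used the 60 x 45 mm green tile and left the smaller and larger look-alikes alone. I pumped the lever six full strokes, left it up, and handed in at about 70 s with the arm clear.

**Last checks:**
- **Row:** the side and top views show no visible gaps. Each tile was butted with 7–12 N before clamping.
- **Jaw:** its face measured about x = 5–7 mm in the side view and 3–4 mm in the top view, against 5 mm for a tight row of four. It did not move on strokes 5 and 6.
- **Lever:** it is at 47.6°, so at rest.
- **Bystanders:** the jar, pan lid and mallet look unmoved.

**What went wrong:** on my first push the red tile wedged in the flare, with about 100 N at the wrist for a moment, under the 120 N limit. I pushed it back out, re-gripped it, and from then on led each tile in by its 45 mm sides; no insertion jammed again. The pushing was done with the fingertips, but I can't tell whether that moment breaks the 40 N rule for the arm or gripper body. The last lever stroke peaked at about 34 N.

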